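# Line up the forming mandrels by thickness

### The arm

A 7-joint arm with a two-finger parallel gripper is mounted at the origin on the work surface. World frame = base frame: x ahead of the robot, y to its left, z up, the work surface at z = 0. Lengths are in m, angles in rad, forces in N, time in s.
With the tool pointing down it reaches from about 0.425 to 0.925 m from the base axis. Payload 6.8 kg.
Tool frame: the origin (TCP) lies on the front face of the gripper's body, between the roots of the fingers; the fingertips stand 73 mm ahead of it and the grasp point (between the pads) lies 54 mm ahead of it; z points along the fingers, x is the direction in which the jaws open and shut, and the axes are right-handed (so a half turn about z gives the same grasp; the last joint's range is limited). The gripper opens to 85 mm and grips with 20 to 120 N. Pads are 22 mm wide; open, the fingers measure 114 mm over their backs; the gripper's body (76 mm by 85 mm) begins 54 mm behind the grasp point. The pads swing forward as they close: fully open they stand 13 mm farther back than shut.
Start: joints at [-1.308, 0.477, 0.022, 1.555, -0.011, 1.109, -0.083], TCP at [0.245, 0.629, 0.304] pointing down, gripper open.
Joint ranges: [-2.96, 2.96], [-0.34, 2.1], [-1.41, 1.46], [0.24, 2.44], [-1.37, 4.51], [0.17, 1.92], [-2.96, 2.96]. Speed limits (rad/s): [2.39, 2.39, 3.14, 3.14, 3.14, 3.14, 3.14].

### API

Orientations are given as a unit quaternion [w, x, y, z].
In Python, from station import get_obs, read_camera, hand_in gives the robot as it stands. The module is installed in compiled form; this text tells all that it offers.
- The arm moves only by the shell command python3 -m creep 'ROWS' [FORCE]. ROWS is JSON, a list that holds one entry, the list of rows, each a list of 7 numbers: the turn, a rotation vector about the tool's x, y, z in rad, then the shift along the tool's x, y, z in m, then the finger opening in m, from 0 to 0.0854. A call has 1 to 20 rows; each row shifts and turns the pose as measured when the row begins, along the tool's axes as they then stand; what a row does not reach is not made up. A row lasts 1/12 s, in which the tool goes at most 41.7 mm and 7.16 degrees, less where a joint would pass 70% of its speed; a pose out of reach is approached as far as the arm can. A call is refused whole if a number of a shift passes 0.0417 or a number of a turn 0.125, either way. A call with a gripper value outside its range is refused whole. The fingers move at their own pace and stop on an object; FORCE is the grip in N (left out, the last holds). Time passes only in rows, so rows that do not move let the fingers close. It gives the time, the measured TCP pose, the force and the opening at its end, in the units of the state.
- get_obs(): the state, without advancing time (a new reading comes with each control period).
- read_camera(name): name is "scene" or "top" or "wrist"; returns a dict with "color" (400x640x3 uint8, red, green, blue), "range_z" (400x640 float32, m along the optical axis (not along the pixel's ray), 0 where there is no reading), "fovy" (degrees; the focal length in pixels is half the picture's height over the tangent of half this angle, whatever the lens; pixels are square), "cx", "cy" (the principal point, pixels), "rvec" (rotation vector, rad) and "tvec" (3), from world to camera coordinates, as OpenCV has them. Camera axes: x right, y down, z forward; pixel columns grow to the right and rows downward; lengths in m; the calibration is good to about 2 mm. A picture is of the moment at which its call begins.
- hand_in(): hands the job in, once; it reports no verdict.
The state is a dict: "t": time; "q": joint angles; "joint_vel": joint speeds; "joint_torque": joint torques, N m; "eef_pos": TCP position; "tool_rot": TCP orientation; "contact_force": force on the tool from outside, world axes, zero at the start; "torque": the same for the moment, N m; "gripper_width": opening from 0.0 (shut) to 1.0 (fully open).
Only numpy, scipy, OpenCV 4.12 (cv2) and the standard library are available. Lean on these libraries where they do the work, as an engineer would, in place of code of your own. Each camera call takes 0.05 s, during which the arm holds its last target.

### The job

Take the four round aluminium mandrels out of the black tray and lay them in the four wooden saddles, one in each, in order of thickness: the thickest next to the square steel bench block, the thinnest next to the jar. Each must lie level in both prongs of its saddle, with its length centred on it; do not drop one off the rests or move the jar.

Things in the scene. Friction and masses are not known exactly. Their poses are not given: they have to be found in the camera images.
- bar_16: Plain round aluminium bar, 16 mm in diameter and 110 mm long, lying level, loose. Origin at its centre, x along its length (it may be rolled about x). At the start it lies in one of the four V rests of a black tray on the bench; its centre is then 41 mm above the bench. Tray rests: 74 mm apart, sizes as the saddles.
- bar_24: Plain round aluminium bar, 24 mm in diameter and 110 mm long, lying level, loose. Origin at its centre, x along its length (it may be rolled about x). At the start it lies in one of the four V rests of a black tray on the bench; its centre is then 47 mm above the bench.
- bar_32: Plain round aluminium bar, 32 mm in diameter and 110 mm long, lying level, loose. Origin at its centre, x along its length (it may be rolled about x). At the start it lies in one of the four V rests of a black tray on the bench; its centre is then 53 mm above the bench.
- bar_40: Plain round aluminium bar, 40 mm in diameter and 110 mm long, lying level, loose. Origin at its centre, x along its length (it may be rolled about x). At the start it lies in one of the four V rests of a black tray on the bench; its centre is then 58 mm above the bench.
- saddle_a: First of the row of four alike, fixed wooden saddles (order a, b, c, d; 68 to 80 mm from one to the next along y). Origin on the bench under its centre; a bar lies in it along its x axis, z up. Two upright prongs, 12 mm thick, stand at x = -38 and +38 mm, each with a 90 degree V: apex 30 mm above the bench, tips 53 mm, 57 mm wide over the tips.
- saddle_b: Second of the row of four alike, fixed wooden saddles (order a, b, c, d; 68 to 80 mm from one to the next along y). Origin on the bench under its centre; a bar lies in it along its x axis, z up. Between its two prongs (64 mm clear) it is open down to a base board 8 mm thick, so fingers can reach round the bar there. Sizes as saddle_a.
- saddle_c: Third of the row of four alike, fixed wooden saddles (order a, b, c, d; 68 to 80 mm from one to the next along y). Origin on the bench under its centre; a bar lies in it along its x axis, z up. A bar of radius r rests with its centre 30 mm + 1.414 r above the bench. Sizes as saddle_a.
- saddle_d: Last of the row of four alike, fixed wooden saddles (order a, b, c, d; 68 to 80 mm from one to the next along y). Origin on the bench under its centre; a bar lies in it along its x axis, z up. Sizes as saddle_a.
- block: Square steel bench block, 70 x 70 mm, on a black rubber pad 86 x 86 mm, 32 mm high in all; fixed, on the bench just beyond one end of the row of saddles, 100 to 118 mm from the centre of the nearest saddle. Origin under its centre, z up.
- jar: Round amber glass jar with a steel lid, 56 mm in diameter and 62 mm high, loose, standing on the bench just beyond the other end of the row of saddles, 100 to 118 mm from the nearest one. Not to be moved. Origin under its centre, z up.
Things that resemble listed ones, but are neither listed nor needed, are in the scene too. What is shaped like the bar_40 but pink is not meant.

How it is judged:
By the outcome, as a careful person would: the job done as asked, in the order asked, and still so for the second after the job is handed in, with the robot touching nothing.
It also fails if it takes over 96 s, if anything falls off the work surface, if the arm or the gripper's body presses on something with over 40 N, if the wrist force passes 120 N, or if a joint passes its speed limit or range.

## Working session

There is one attempt and no reset: what is moved stays moved. The work goes in short steps, Python scripts to look and compute and a shell command to move; the robot and the scene stay as the last step left them, time stands still between calls to the robot, and variables do not carry over. Pictures are saved under pics/ and viewed, and the job is handed in when it is done.

```bash
ls; mkdir -p pics; cat > h.py <<'E'
import numpy as np, cv2
from station import get_obs, read_camera
def save(name,out):
    c=read_camera(name); cv2.imwrite(out,c["color"][:,:,::-1]); np.savez(out.replace('.png','.npz'),**c); return c
def K(c):
    f=200/np.tan(np.radians(c["fovy"])/2); return f,float(c["cx"]),float(c["cy"])
def ray(c,u,v):
    f,cx,cy=K(c); R,_=cv2.Rodrigues(np.array(c["rvec"],float)); t=np.array(c["tvec"],float).ravel()
    return -R.T@t, R.T@np.array([(u-cx)/f,(v-cy)/f,1.0])
def onplane(c,u,v,z):
    o,d=ray(c,u,v); return o+d*(z-o[2])/d[2]
def cloud(c):
    f,cx,cy=K(c); R,_=cv2.Rodrigues(np.array(c["rvec"],float)); t=np.array(c["tvec"],float).ravel()
    Z=c["range_z"]; v,u=np.mgrid[0:400,0:640]
    P=np.stack([(u-cx)/f*Z,(v-cy)/f*Z,Z],-1); W=(P-t)@R; W[Z==0]=np.nan; return W
E
python3 - <<'E'
from h import *
print(get_obs())
for n in ("scene","top","wrist"):
    c=save(n,f"pics/{n}0.png"); print(n,c["fovy"],c["cx"],c["cy"],c["rvec"],c["tvec"])
E
```

```text
pics
{'t': 0.0, 'q': array([-1.30808069,  0.47782761,  0.02230545,  1.55644091, -0.01148675,
        1.10932332, -0.08311449]), 'joint_vel': array([-0.00023103, -0.00180488,  0.00067236, -0.0004231 ,  0.00030744,
       -0.00184257,  0.00086223]), 'joint_torque': array([-4.43362269e-04, -5.96453011e+01,  1.60760276e+00, -2.81194872e+01,
        1.24700760e-02,  9.25888075e-03,  9.75174459e-06]), 'eef_pos': array([0.24442508, 0.62869578, 0.30291095]), 'tool_rot': array([ 5.83219766e-04,  8.25328401e-01,  5.64652242e-01, -7.31720114e-04]), 'contact_force': array([-0.06878441,  0.06571806,  0.1791536 ]), 'torque': array([-0.07852579, -0.00918245,  0.02289326]), 'gripper_width': 1.0001469271880303}
scene 43.388552909981016 325.36348948488524 207.26752565439915 [ 1.9573772   1.04601831 -0.54961664] [-0.30085727 -0.16683462  1.5775133 ]
top 48.298928151500995 319.6175710133019 202.77552059682083 [ 2.19303848 -2.16884382  0.12350419] [0.01580829 0.51161837 1.07341925]
wrist 67.88404250009809 316.8868597690123 195.5079599671038 [-2.36441502 -1.61782766 -0.26200355] [-0.6750002  -0.0418535   0.37988609]
```

View pics/scene0.png

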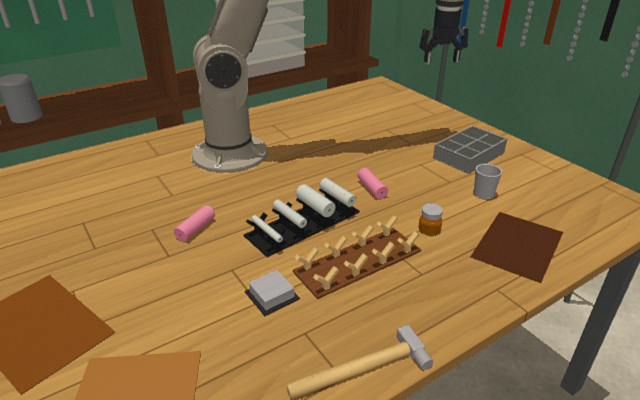

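View pics/top0.png

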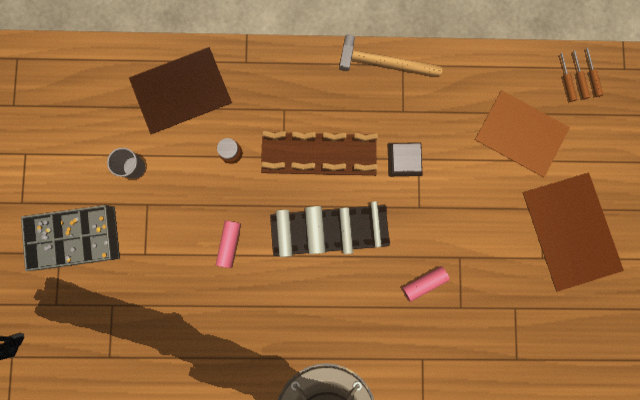

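View pics/wrist0.png

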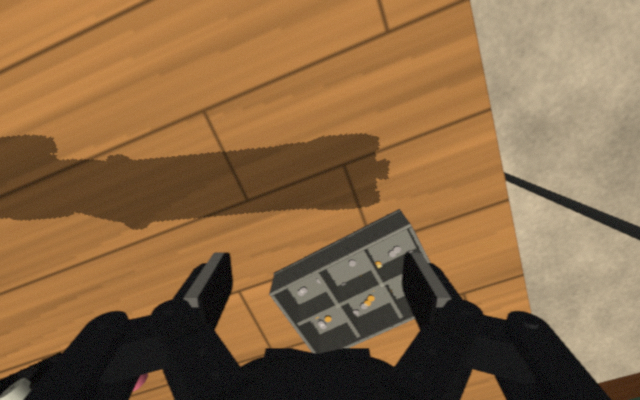

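The top view (up = +x, left = +y) shows the tray bars at about (285,233), (315,230), (346,231) and (376,225). The saddles' prongs are at u≈273/303/335/365 between v≈135 and 168. The jar is at (229,150) to the left (+y) and the steel block at (406,158) to the right (-y). The pink cylinders at (228,244) and (426,283) are decoys. The grey cup at (125,163) is not the jar. Next I measure.

```bash
python3 - <<'E'
from h import *
c=dict(np.load("pics/top0.npz")); W=cloud(c); img=c["color"]; hsv=cv2.cvtColor(img,cv2.COLOR_RGB2HSV)
print("bench z",np.nanmedian(W[320:330,560:600,2]), "valid",np.mean(c["range_z"]>0))
# bars: bright, low-sat, higher than 30mm
m=((hsv[...,1]<60)&(hsv[...,2]>130)).astype(np.uint8); m[:195]=0; m[262:]=0; m[:,:265]=0; m[:,395:]=0
n,l,s,ce=cv2.connectedComponentsWithStats(m)
for i in range(1,n):
    if s[i,4]<80: continue
    ys,xs=np.nonzero(l==i); P=W[ys,xs]; P=P[np.isfinite(P[:,2])]
    r=cv2.minAreaRect(np.stack([xs,ys],1).astype(np.float32))
    top=np.percentile(P[:,2],95)
    q=np.array([onplane(c,u,v,top-0.0)[:2] for u,v in cv2.boxPoints(r)])
    print(s[i],ce[i].round(1),"box",[round(x,1) for x in r[1]],"top z %.4f"%top,"ctr",q.mean(0).round(4),"sides",np.linalg.norm(q[0]-q[1]).round(4),np.linalg.norm(q[1]-q[2]).round(4), "ax",[((q[0]-q[1])/np.linalg.norm(q[0]-q[1])).round(3),((q[1]-q[2])/np.linalg.norm(q[1]-q[2])).round(3)])
# saddles: height mask
m2=((W[...,2]>0.036)&(W[...,2]<0.07)).astype(np.uint8); m2[:120]=0; m2[185:]=0; m2[:,:255]=0; m2[:,385:]=0
n,l,s,ce=cv2.connectedComponentsWithStats(m2)
for i in range(1,n):
    if s[i,4]<8: continue
    ys,xs=np.nonzero(l==i); P=W[ys,xs]
    print("prong",s[i],ce[i].round(1),P.mean(0).round(4),"zmax %.3f"%P[:,2].max(),"y",P[:,1].min().round(4),P[:,1].max().round(4),"x",P[:,0].min().round(4),P[:,0].max().round(4))
for name,(x0,x1,y0,y1),zl in (("block",(385,428,138,180),(.025,.04)),("jar",(212,246,132,168),(.05,.075))):
    P=W[y0:y1,x0:x1].reshape(-1,3); P=P[(P[:,2]>zl[0])&(P[:,2]<zl[1])]; print(name,P.mean(0).round(4),P.min(0).round(4),P.max(0).round(4))
big=cv2.resize(img[110:270,205:435,::-1],None,fx=3.4,fy=3.4,interpolation=cv2.INTER_CUBIC); cv2.imwrite("pics/crop0.png",big)
E
```

```text
bench z -0.0003506777755040979 valid 0.99591015625
[371 202  10  45 258] [375.8 224.3] box [44.6, 5.7] top z 0.0513 ctr [ 0.4596 -0.113 ] sides 0.0138 0.1066 ax [array([-0.105,  0.994]), array([0.996, 0.091])]
[306 206  19  48 715] [314.9 229.5] box [46.5, 15.5] top z 0.0800 ctr [0.4442 0.033 ] sides 0.0361 0.108 ax [array([-0.092,  0.996]), array([0.996, 0.089])]
[340 208  13  46 402] [345.8 230.6] box [45.4, 9.0] top z 0.0608 ctr [ 0.4433 -0.0403] sides 0.0214 0.1074 ax [array([-0.102,  0.995]), array([0.996, 0.095])]
[277 210  15  47 563] [283.7 232.8] box [46.4, 12.2] top z 0.0705 ctr [0.4355 0.1055] sides 0.0287 0.1083 ax [array([-0.078,  0.997]), array([0.997, 0.083])]
prong [262 131  11   6  53] [266.4 133.6] [0.6776 0.1537 0.0455] zmax 0.053 y 0.1408 0.1646 x 0.6714 0.6842
prong [276 131  10   7  53] [280.9 134. ] [0.6772 0.1183 0.0455] zmax 0.054 y 0.1081 0.1309 x 0.6717 0.684
prong [292 131  11   7  52] [296.4 134.2] [0.6771 0.0804 0.0456] zmax 0.057 y 0.0669 0.0911 x 0.6711 0.6837
prong [306 132  10   6  47] [310.7 134.5] [0.6767 0.0455 0.0463] zmax 0.055 y 0.0349 0.057 x 
[... 793 characters left out ...]
163  10   6  45] [310.1 165.2] [0.6009 0.046  0.0461] zmax 0.054 y 0.0364 0.0585 x 0.595 0.6071
prong [323 163  10   6  46] [326.9 165.6] [0.6005 0.0051 0.0454] zmax 0.056 y -0.0077 0.0148 x 0.5947 0.6063
prong [335 163  11   6  50] [340.9 165.8] [ 0.6005 -0.0289  0.0454] zmax 0.055 y -0.0391 -0.0151 x 0.5948 0.6066
prong [354 164   9   6  46] [357.9 166.3] [ 0.5996 -0.0705  0.0456] zmax 0.059 y -0.0815 -0.0605 x 0.5943 0.6063
prong [366 164  11   6  51] [371.8 166.6] [ 0.5994 -0.1044  0.045 ] zmax 0.054 y -0.1147 -0.0914 x 0.5943 0.6062
block [ 0.6272 -0.1927  0.0316] [ 0.5917 -0.2292  0.0251] [ 0.6639 -0.1573  0.0374]
jar [0.637  0.2452 0.0618] [0.6136 0.2214 0.0502] [0.6624 0.2692 0.0689]
```

View pics/crop0.png

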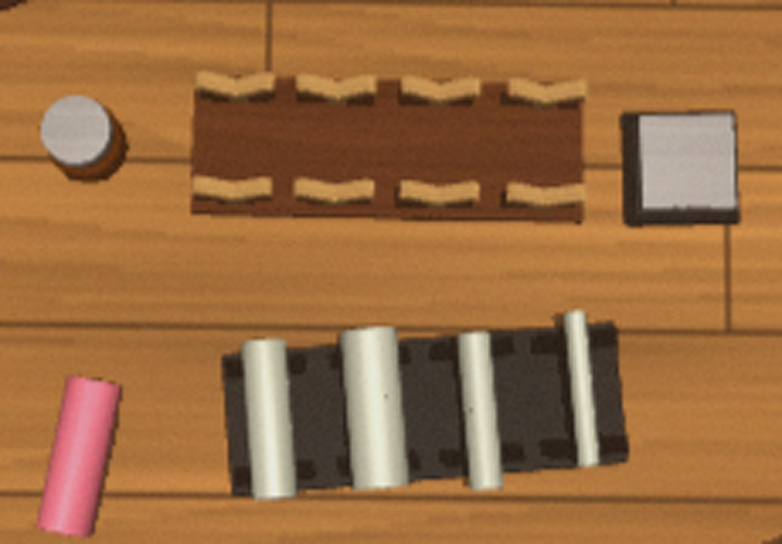

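Thickness measured as side width is 14, 36, 21 and 29 mm, with top heights 51, 80, 61 and 70 mm. So left to right the tray bars are 32, 40, 24 and 16 mm. All lie at a yaw of about 5°. The saddles step 73, 75 and 76 mm, with the jar at +y (109 mm) and the block at -y (105 mm). That gives 40→d, 32→c, 24→b, 16→a. I'll refine the bar centres with the cloud.

```bash
cat >> h.py <<'E'
def barfit(W,cx,cy,zc,r,yaw0,half=0.075,verbose=True):
    P=W.reshape(-1,3); P=P[np.isfinite(P[:,2])]
    for it in range(3):
        a=np.array([np.cos(yaw0),np.sin(yaw0)]); n=np.array([-a[1],a[0]])
        d=P[:,:2]-[cx,cy]; s=d@a; l=d@n
        k=(abs(s)<half)&(abs(l)<r+0.004)&(P[:,2]>zc+0.5*r)&(P[:,2]<zc+r+0.008)
        S,L,Z=s[k],l[k],P[k,2]
        kk=abs(S)<0.045
        # lateral center as mean by s, slope
        p=np.polyfit(S[kk],L[kk],1)
        sm=(S.min()+S.max())/2
        c=np.array([cx,cy])+a*sm+n*p[1]; cx,cy=c; yaw0+=np.arctan(p[0])
    print("ctr %.4f %.4f yaw %.2f deg len %.4f wid %.4f ztop %.4f n %d"%(cx,cy,np.degrees(yaw0),S.max()-S.min(),L.max()-L.min(),np.percentile(Z,90),k.sum()))
    return cx,cy,yaw0
def goto(x,y,yaw_x,z):
    "tool-frame shift and yaw turn to reach TCP (x,y,z) with tool x at world yaw yaw_x (rad)"
    from scipy.spatial.transform import Rotation as R
    o=get_obs(); q=np.array(o["tool_rot"]); Rm=R.from_quat(np.r_[q[1:],q[0]]).as_matrix()
    p=np.array(o["eef_pos"]); d=Rm.T@(np.array([x,y,z])-p)
    tx=np.array([np.cos(yaw_x),np.sin(yaw_x),0]); tz=np.array([0,0,-1.]); ty=np.cross(tz,tx)
    T=np.stack([tx,ty,tz],1); rv=R.from_matrix(Rm.T@T).as_rotvec()
    rv2=R.from_matrix(Rm.T@np.stack([-tx,-ty,tz],1)).as_rotvec()
    print("t %.2f pos"%o["t"],p.round(4),"shift mm",(d*1e3).round(1),"turn",rv.round(4),"or",rv2.round(3),"F",np.round(o["contact_force"],1),"w %.1f mm"%(o["gripper_width"]*85.4),"q7 %.2f"%o["q"][6])
    print("shift in FINAL frame mm",(T.T@(np.array([x,y,z])-p)*1e3).round(1))
E
python3 - <<'E'
from h import *
W=cloud(dict(np.load("pics/top0.npz")))
for n,x,y,zc,r in (("16",.4596,-.113,.041,.008),("24",.4433,-.0403,.047,.012),("40",.4442,.033,.058,.02),("32",.4355,.1055,.053,.016)):
    print(n,end=" "); barfit(W,x,y,zc,r,np.radians(5.1))
W=cloud(dict(np.load("pics/scene0.npz")))
for n,x,y,zc,r in (("16",.4596,-.113,.041,.008),("24",.4433,-.0403,.047,.012),("40",.4442,.033,.058,.02),("32",.4355,.1055,.053,.016)):
    print("scene",n,end=" "); barfit(W,x,y,zc,r,np.radians(5.1))
goto(.4442,.033,np.radians(95.1),.25)
E
```

```text
16 ctr 0.4609 -0.1132 yaw 5.49 deg len 0.1091 wid 0.0149 ztop 0.0509 n 246
24 ctr 0.4442 -0.0408 yaw 5.26 deg len 0.1100 wid 0.0220 ztop 0.0600 n 369
40 ctr 0.4445 0.0333 yaw 6.13 deg len 0.1095 wid 0.0372 ztop 0.0791 n 679
32 ctr 0.4364 0.1066 yaw 5.85 deg len 0.1098 wid 0.0285 ztop 0.0696 n 529
scene 16 ctr 0.4615 -0.1162 yaw 4.59 deg len 0.1122 wid 0.0189 ztop 0.0500 n 157
scene 24 ctr 0.4453 -0.0451 yaw 6.19 deg len 0.1116 wid 0.0238 ztop 0.0595 n 225
scene 40 ctr 0.4457 0.0263 yaw 5.21 deg len 0.1134 wid 0.0345 ztop 0.0787 n 364
scene 32 ctr 0.4377 0.1013 yaw 5.75 deg len 0.1123 wid 0.0309 ztop 0.0694 n 256
t 0.15 pos [0.2445 0.6288 0.3032] shift mm [-482.9  402.    53.9] turn [-2.000e-04  1.400e-03 -4.598e-01] or [2.000e-03 0.000e+00 2.682e+00] F [-0.6 -0.3 -0.2] w 85.2 mm q7 -0.08
shift in FINAL frame mm [-611.2  146.    53.2]
```

```bash
python3 -m creep '[[[0,0,-0.115,0,0,0,0.0854],[0,0,-0.115,0,0,0,0.0854],[0,0,-0.115,0,0,0,0.0854],[0,0,-0.115,0,0,0,0.0854],[0,0,0,-0.038,0.02,0.003,0.06],[0,0,0,-0.038,0.02,0.003,0.06],[0,0,0,-0.038,0.02,0.003,0.06],[0,0,0,-0.038,0.02,0.003,0.06],[0,0,0,-0.038,0.02,0.003,0.06],[0,0,0,-0.038,0.02,0.003,0.06],[0,0,0,-0.038,0.01,0.003,0.06],[0,0,0,-0.038,0.01,0.003,0.06],[0,0,0,-0.038,0.01,0.003,0.06],[0,0,0,-0.038,0,0.003,0.06],[0,0,0,-0.038,0,0.003,0.06],[0,0,0,-0.038,0,0.003,0.06]]]' 40; python3 - <<'E'
from h import *
goto(.4445,.0333,np.radians(95.5),.22)
E
```

```text
t: 1.48
eef_pos: [0.4436, 0.1908, 0.2612]
tool_rot: [-0.002, 0.66, 0.751, -0.002]
contact_force: [0.8, 0.3, 0.5]
gripper_width: 0.703
t 1.48 pos [0.4436 0.1908 0.2612] shift mm [-156.3  -19.3   41.2] turn [-0.0055 -0.0003  0.0337] or [ 0.    -0.008 -3.108] F [0.8 0.3 0.5] w 60.0 mm q7 1.19
shift in FINAL frame mm [-156.9  -14.2   41.2]
```

```bash
python3 -m creep '[[[-0.005,0,0.033,-0.03,-0.003,0.008,0.06],[0,0,0,-0.03,-0.003,0.008,0.06],[0,0,0,-0.03,-0.003,0.008,0.06],[0,0,0,-0.03,-0.003,0.008,0.06],[0,0,0,-0.025,-0.002,0.005,0.06],[0,0,0,0,0,0,0.06],[0,0,0,0,0,0,0.06]]]'; python3 - <<'E'
from h import *
goto(.4445,.0333,np.radians(95.5),.22)
save("wrist","pics/w1.png")
E
```

```text
t: 2.07
eef_pos: [0.4423, 0.0276, 0.2222]
tool_rot: [0.0, 0.679, 0.735, -0.001]
contact_force: [-0.1, 0.8, 0.7]
gripper_width: 0.706
t 2.07 pos [0.4423 0.0276 0.2222] shift mm [5.5 2.7 2.2] turn [-0.001   0.0021 -0.0167] or [3.000e-03 2.000e-03 3.125e+00] F [-0.1  0.8  0.7] w 60.3 mm q7 1.50
shift in FINAL frame mm [5.4 2.7 2.2]
```

View pics/w1.png

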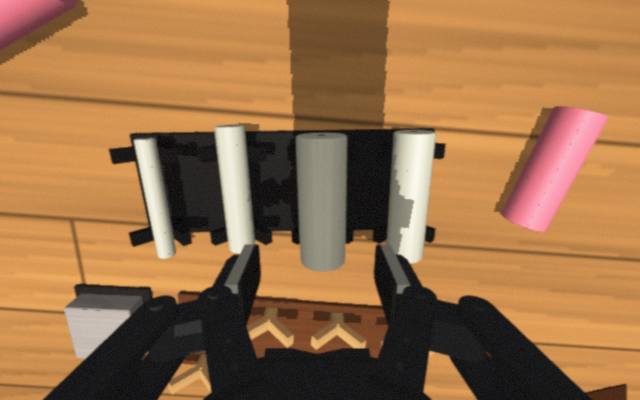

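The wrist view shows the tray bars 16 (155,198), 24 (235,188), 40 (322,200, in the gripper's shadow) and 32 (412,195). The pink decoys are at (555,167) and (35,20). The widest aluminium-grey bar, between the jaws, is bar_40. I'll check the centres with this camera.

```bash
python3 - <<'E'
from h import *
W=cloud(dict(np.load("pics/w1.npz")))
for n,x,y,zc,r in (("16",.4609,-.1132,.041,.008),("24",.4442,-.0408,.047,.012),("40",.4445,.0333,.058,.02),("32",.4364,.1066,.053,.016)):
    print("wrist",n,end=" "); barfit(W,x,y,zc,r,np.radians(5.5))
E
```

```text
wrist 16 ctr 0.4611 -0.1139 yaw 5.37 deg len 0.1100 wid 0.0155 ztop 0.0498 n 1936
wrist 24 ctr 0.4443 -0.0417 yaw 5.45 deg len 0.1098 wid 0.0216 ztop 0.0595 n 3043
wrist 40 ctr 0.4449 0.0314 yaw 5.43 deg len 0.1104 wid 0.0364 ztop 0.0788 n 5776
wrist 32 ctr 0.4372 0.1031 yaw 5.57 deg len 0.1104 wid 0.0281 ztop 0.0693 n 4127
```

```bash
python3 -m creep '[[[0,0,-0.015,0.005,0.003,0.01,0.058],[0,0,0,0,0,0.03,0.058],[0,0,0,0,0,0.03,0.058],[0,0,0,0,0,0.02,0.058],[0,0,0,0,0,0,0.058]]]'; python3 - <<'E'
from h import *
goto(.4447,.0325,np.radians(95.4),.108)
E
```

```text
t: 2.53
eef_pos: [0.4491, 0.0415, 0.1298]
tool_rot: [0.002, 0.668, 0.744, 0.004]
contact_force: [-0.0, -3.2, 0.8]
gripper_width: 0.679
t 2.53 pos [0.4491 0.0415 0.1298] shift mm [-8.5 -5.5 21.7] turn [ 0.009  -0.002   0.0143] or [ 3.000e-03  1.400e-02 -3.127e+00] F [-0.  -3.2  0.8] w 58.0 mm q7 1.54
shift in FINAL frame mm [-8.5 -5.2 21.8]
```

```bash
python3 -m creep '[[[0.009,0,0.014,-0.0085,-0.005,0,0.06],[0,0,0,0,0,0,0.06],[0,0,0,0,0,0,0.06]]]'; python3 - <<'E'
from h import *
goto(.4447,.0325,np.radians(95.4),.108)
E
```

```text
t: 2.78
eef_pos: [0.445, 0.035, 0.1296]
tool_rot: [-0.002, 0.671, 0.741, 0.0]
contact_force: [0.5, 0.2, 0.1]
gripper_width: 0.707
t 2.78 pos [0.445  0.035  0.1296] shift mm [-2.5 -0.5 21.6] turn [-0.0025 -0.0028  0.0052] or [ 0.004 -0.004 -3.136] F [0.5 0.2 0.1] w 60.4 mm q7 1.55
shift in FINAL frame mm [-2.4 -0.5 21.6]
```

```bash
python3 -m creep '[[[0,0,0.005,-0.0025,-0.0005,0.011,0.06],[0,0,0,0,0,0.011,0.06],[0,0,0,0,0,0,0.06]]]'; python3 - <<'E'
from h import *
goto(.4447,.0325,np.radians(95.4),.108)
E
```

```text
t: 3.03
eef_pos: [0.4475, 0.0335, 0.1109]
tool_rot: [0.0, 0.673, 0.74, 0.004]
contact_force: [-0.7, -0.5, 0.1]
gripper_width: 0.7
t 3.03 pos [0.4475 0.0335 0.1109] shift mm [-0.7 -2.9  2.9] turn [ 0.0058 -0.0045  0.0005] or [ 0.007  0.009 -3.141] F [-0.7 -0.5  0.1] w 59.8 mm q7 1.56
shift in FINAL frame mm [-0.7 -2.9  2.9]
```

```bash
python3 -m creep '[[[0.005,-0.004,0,-0.0005,-0.0025,0.0025,0.06],[0,0,0,0,0,0,0.06]]]'; python3 - <<'E'
from h import *
goto(.4447,.0325,np.radians(95.4),.108)
E
```

```text
t: 3.2
eef_pos: [0.446, 0.033, 0.1101]
tool_rot: [0.001, 0.673, 0.74, 0.001]
contact_force: [0.4, -0.8, 0.2]
gripper_width: 0.7
t 3.20 pos [0.446  0.033  0.1101] shift mm [-0.4 -1.3  2.1] turn [ 0.0033 -0.0007  0.0004] or [ 1.000e-03  5.000e-03 -3.141e+00] F [ 0.4 -0.8  0.2] w 59.8 mm q7 1.56
shift in FINAL frame mm [-0.4 -1.3  2.1]
```

Good. Closing on it.

```bash
python3 -m creep '[[[0,0,0,0,0,0,0.03],[0,0,0,0,0,0,0.03],[0,0,0,0,0,0,0.03],[0,0,0,0,0,0,0.03],[0,0,0,0,0,0,0.03]]]' 60; python3 - <<'E'
from h import *
goto(.4447,.0325,np.radians(95.4),.108)
save("wrist","pics/w2.png")
E
```

```text
t: 3.62
eef_pos: [0.4466, 0.0315, 0.1125]
tool_rot: [0.002, 0.673, 0.739, 0.002]
contact_force: [-0.5, 0.3, -3.0]
gripper_width: 0.447
t 3.62 pos [0.4466 0.0315 0.1125] shift mm [ 1.2 -1.8  4.5] turn [ 0.006   0.0006 -0.0009] or [ 1.000e-03 -9.000e-03  3.141e+00] F [-0.5  0.3 -3. ] w 38.2 mm q7 1.56
shift in FINAL frame mm [ 1.2 -1.8  4.5]
```

View pics/w2.png

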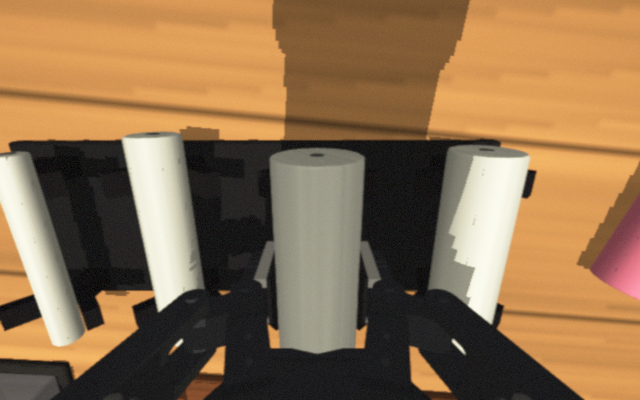

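```bash
python3 -m creep '[[[0.006,0,0,0,0,-0.01,0.03],[0,0,0,0,0,-0.02,0.03],[0,0,0,0,0,-0.025,0.03],[0,0,0,0,0,-0.02,0.03],[0,0,0,0,0,0,0.03]]]'; python3 - <<'E'
from h import *
goto(.6377,-.0877,np.radians(89.6),.175)
c=save("wrist","pics/w3.png"); W=cloud(c)
p=get_obs()["eef_pos"]
import sys
barfit(W,p[0],p[1],p[2]-.052,.02,np.radians(5.5))
E
```

```text
t: 4.08
eef_pos: [0.4444, 0.0322, 0.1881]
tool_rot: [-0.002, 0.673, 0.74, -0.003]
contact_force: [1.0, -0.3, -3.0]
gripper_width: 0.446
t 4.08 pos [0.4444 0.0322 0.1881] shift mm [-137.7  181.1   11.9] turn [-0.0075  0.0014  0.1021] or [-2.000e-03 -1.100e-02 -3.039e+00] F [ 1.  -0.3 -3. ] w 38.1 mm q7 1.52
shift in FINAL frame mm [-118.6  194.1   13.1]
ctr 0.4330 0.0310 yaw 5.55 deg len 0.0922 wid 0.0480 ztop 0.1553 n 16521
```

View pics/w3.png

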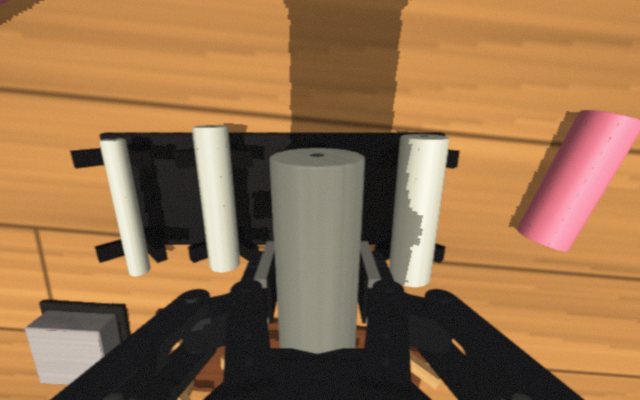

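```bash
cat >> h.py <<'E'
def heldbar(c,r,yaw_ax,lat=0.006):
    "near-end position, slope and top height of the held bar from wrist depth, in a frame at the TCP (along=axis, away from base)"
    W=cloud(c); p=np.array(get_obs()["eef_pos"]); P=W.reshape(-1,3); P=P[np.isfinite(P[:,2])]
    a=np.array([np.cos(yaw_ax),np.sin(yaw_ax)]); n=np.array([-a[1],a[0]])
    d=P[:,:2]-p[:2]; s=d@a; l=d@n; z=P[:,2]-p[2]
    k=(abs(l)<lat)&(s>-0.08)&(s<-0.02)&(z>-0.052+r-0.012)&(z<-0.052+r+0.012)
    f=np.polyfit(s[k],z[k],1)
    k2=(s>-0.08)&(s<-0.03)&(abs(l)<r+.006)&(z>-0.052+r*0.5-.01)&(z<-0.052+r+.012)
    print("near end s %.4f -> centre along %.4f ; top z rel TCP at s=0 %.4f -> centre z rel %.4f; tilt %.2f deg; lateral mean %.4f n %d"%(s[k].min(),s[k].min()+.055,f[1],f[1]-r,np.degrees(np.arctan(f[0])),l[k2].mean(),k.sum()))
E
python3 - <<'E'
from h import *
heldbar(dict(np.load("pics/w3.npz")),.02,np.radians(5.3))
E
```

```text
near end s -0.0570 -> centre along -0.0020 ; top z rel TCP at s=0 -0.0302 -> centre z rel -0.0502; tilt 2.68 deg; lateral mean -0.0004 n 3083
```

```bash
python3 -m creep '[[[-0.007,0,0.1,0,0,0,0.03],[0,0,0,-0.02,0.032,0.001,0.03],[0,0,0,-0.02,0.032,0.001,0.03],[0,0,0,-0.02,0.032,0.001,0.03],[0,0,0,-0.02,0.032,0.001,0.03],[0,0,0,-0.02,0.032,0.001,0.03],[0,0,0,-0.015,0.025,0.001,0.03],[0,0,0,0,0,0,0.03],[0,0,0,0,0,0,0.03]]]'; python3 - <<'E'
from h import *
goto(.6397,-.0877,np.radians(89.6),.150)
E
```

```text
t: 4.88
eef_pos: [0.6274, -0.0858, 0.1622]
tool_rot: [-0.007, 0.707, 0.707, -0.008]
contact_force: [-0.2, 0.1, -4.1]
gripper_width: 0.45
t 4.88 pos [ 0.6274 -0.0858  0.1622] shift mm [-1.9 12.6 11.9] turn [-0.0217  0.0014  0.0058] or [-2.000e-03 -3.400e-02 -3.136e+00] F [-0.2  0.1 -4.1] w 38.4 mm q7 1.73
shift in FINAL frame mm [-1.9 12.3 12.2]
```

```bash
python3 -m creep '[[[-0.02,0,0.005,-0.002,0.012,0.01,0.03],[0,0,0,0,0,0,0.03],[0,0,0,0,0,0,0.03]]]'; python3 - <<'E'
from h import *
goto(.6397,-.0877,np.radians(89.6),.108)
c=save("wrist","pics/w4.png")
heldbar(c,.02,np.radians(-.4))
save("scene","pics/s4.png")
E
```

```text
t: 5.13
eef_pos: [0.6361, -0.087, 0.1466]
tool_rot: [-0.003, 0.709, 0.705, -0.003]
contact_force: [-0.0, -0.3, -2.3]
gripper_width: 0.453
t 5.13 pos [ 0.6361 -0.087   0.1466] shift mm [-0.6  3.9 38.6] turn [-0.009   0.0007  0.0006] or [-1.000e-03 -1.400e-02 -3.141e+00] F [-0.  -0.3 -2.3] w 38.7 mm q7 1.73
shift in FINAL frame mm [-0.6  3.6 38.6]
near end s -0.0573 -> centre along -0.0023 ; top z rel TCP at s=0 -0.0318 -> centre z rel -0.0518; tilt 2.08 deg; lateral mean -0.0004 n 3091
```

View pics/w4.png

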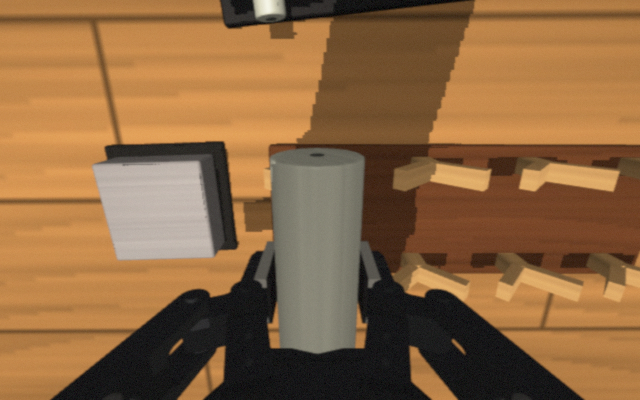

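View pics/s4.png

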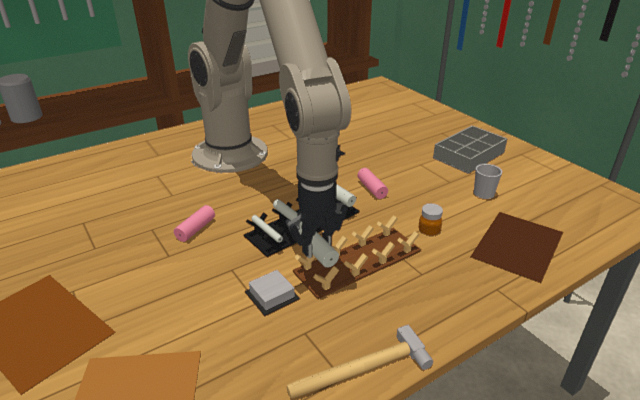

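```bash
python3 -m creep '[[[-0.009,0,0,-0.0005,0.0035,0.012,0.03],[0,0,0,0,0,0.01,0.03],[0,0,0,0,0,0.005,0.03],[0,0,0,0,0,0,0.03]]]'; python3 - <<'E'
from h import *
goto(.6397,-.0877,np.radians(89.6),.109)
E
```

```text
t: 5.57
eef_pos: [0.638, -0.0851, 0.1202]
tool_rot: [-0.0, 0.708, 0.706, 0.0]
contact_force: [-0.3, 0.5, -3.4]
gripper_width: 0.451
t 5.57 pos [ 0.638  -0.0851  0.1202] shift mm [-2.6  1.7 11.2] turn [ 0.0001 -0.0007  0.0037] or [ 1.000e-03  0.000e+00 -3.138e+00] F [-0.3  0.5 -3.4] w 38.5 mm q7 1.74
shift in FINAL frame mm [-2.6  1.7 11.2]
```

```bash
python3 -m creep '[[[0,0,0.004,-0.0025,0.0015,0.005,0.03],[0,0,0,0,0,0.003,0.03],[0,0,0,0,0,0,0.03]]]'; python3 - <<'E'
from h import *
goto(.6397,-.0877,np.radians(89.6),.109)
heldbar(read_camera("wrist"),.02,np.radians(-.4))
E
```

```text
t: 5.82
eef_pos: [0.6403, -0.0892, 0.1141]
tool_rot: [0.001, 0.71, 0.704, 0.001]
contact_force: [-0.4, -0.0, -3.2]
gripper_width: 0.45
t 5.82 pos [ 0.6403 -0.0892  0.1141] shift mm [ 1.5 -0.6  5.1] turn [ 0.0024  0.0009 -0.0014] or [ 1.00e-03 -4.00e-03  3.14e+00] F [-0.4 -0.  -3.2] w 38.4 mm q7 1.74
shift in FINAL frame mm [ 1.5 -0.6  5.1]
near end s -0.0572 -> centre along -0.0022 ; top z rel TCP at s=0 -0.0323 -> centre z rel -0.0523; tilt 2.32 deg; lateral mean -0.0000 n 3077
```

```bash
python3 -m creep '[[[0,0,0,0.0015,-0.0005,0.002,0.03],[0,0,0,0,0,0.001,0.03]]]'; python3 -m creep '[[[0,0,0,0,0,0.0015,0.03],[0,0,0,0,0,0,0.03]]]';  python3 - <<'E'
from h import *
goto(.6397,-.0877,np.radians(89.6),.109)
E
```

```text
t: 6.03
eef_pos: [0.6407, -0.0894, 0.1129]
tool_rot: [0.003, 0.711, 0.704, 0.001]
contact_force: [-1.1, -0.2, -0.2]
gripper_width: 0.45
t: 6.2
eef_pos: [0.641, -0.0902, 0.1122]
tool_rot: [0.003, 0.711, 0.703, 0.001]
contact_force: [0.4, -0.3, -3.2]
gripper_width: 0.453
t 6.20 pos [ 0.641  -0.0902  0.1122] shift mm [ 2.4 -1.4  3.2] turn [ 0.0062  0.0031 -0.0037] or [ 0.005 -0.01   3.138] F [ 0.4 -0.3 -3.2] w 38.7 mm q7 1.74
shift in FINAL frame mm [ 2.4 -1.4  3.2]
```

```bash
python3 -m creep '[[[0.006,0.003,-0.003,0.0025,-0.0015,0.003,0.03],[0,0,0,0,0,0.001,0.03],[0,0,0,0,0,0,0.03]]]';  python3 - <<'E'
from h import *
goto(.6397,-.0877,np.radians(89.6),.109)
E
```

```text
t: 6.45
eef_pos: [0.6413, -0.0903, 0.112]
tool_rot: [0.002, 0.711, 0.704, 0.001]
contact_force: [0.4, -0.7, -3.0]
gripper_width: 0.451
t 6.45 pos [ 0.6413 -0.0903  0.112 ] shift mm [ 2.6 -1.6  3. ] turn [ 0.0046  0.0021 -0.0029] or [ 3.000e-03 -7.000e-03  3.139e+00] F [ 0.4 -0.7 -3. ] w 38.5 mm q7 1.74
shift in FINAL frame mm [ 2.6 -1.6  3. ]
```

```bash
python3 -m creep '[[[0.004,0.002,-0.003,0.004,-0.002,0.004,0.03],[0,0,0,0.002,0,0.002,0.03]]]';  python3 - <<'E'
from h import *
goto(.6397,-.0877,np.radians(89.6),.109)
E
```

```text
t: 6.62
eef_pos: [0.6414, -0.0901, 0.1117]
tool_rot: [0.004, 0.711, 0.703, 0.0]
contact_force: [-11.1, -0.8, 14.9]
gripper_width: 0.452
t 6.62 pos [ 0.6414 -0.0901  0.1117] shift mm [ 2.4 -1.7  2.7] turn [ 0.0063  0.0057 -0.0038] or [ 0.009 -0.01   3.138] F [-11.1  -0.8  14.9] w 38.6 mm q7 1.74
shift in FINAL frame mm [ 2.4 -1.7  2.7]
```

```bash
python3 -m creep '[[[0.003,0.003,-0.003,0,-0.001,-0.004,0.03],[0,0,0,0,-0.002,-0.001,0.03],[0,0,0,0,0,0,0.03]]]';  python3 - <<'E'
from h import *
goto(.6397,-.0895,np.radians(89.6),.1115)
heldbar(read_camera("wrist"),.02,np.radians(-.4))
E
```

```text
t: 6.87
eef_pos: [0.6379, -0.0893, 0.1165]
tool_rot: [0.002, 0.71, 0.704, 0.0]
contact_force: [-1.1, 0.6, -2.7]
gripper_width: 0.447
t 6.87 pos [ 0.6379 -0.0893  0.1165] shift mm [-0.2  1.8  5. ] turn [ 0.0031  0.0019 -0.0004] or [ 3.000e-03 -5.000e-03  3.141e+00] F [-1.1  0.6 -2.7] w 38.2 mm q7 1.74
shift in FINAL frame mm [-0.2  1.8  5. ]
near end s -0.0573 -> centre along -0.0023 ; top z rel TCP at s=0 -0.0321 -> centre z rel -0.0521; tilt 2.36 deg; lateral mean -0.0003 n 3080
```

```bash
python3 -m creep '[[[0.035,0.002,0,0,0.0035,0.002,0.03],[0,0,0,0,0,0,0.03],[0,0,0,0,0,0,0.03]]]';  python3 - <<'E'
from h import *
goto(.6415,-.0895,np.radians(89.6),.110)
heldbar(read_camera("wrist"),.02,np.radians(-.4))
E
```

```text
t: 7.17
eef_pos: [0.6413, -0.0897, 0.1136]
tool_rot: [-0.011, 0.71, 0.704, -0.012]
contact_force: [-2.1, -1.5, 2.1]
gripper_width: 0.454
t 7.17 pos [ 0.6413 -0.0897  0.1136] shift mm [0.2 0.3 3.6] turn [-0.0329  0.0008 -0.0005] or [1.000e-03 5.200e-02 3.141e+00] F [-2.1 -1.5  2.1] w 38.8 mm q7 1.74
shift in FINAL frame mm [0.2 0.2 3.6]
near end s -0.0588 -> centre along -0.0038 ; top z rel TCP at s=0 -0.0321 -> centre z rel -0.0521; tilt 1.08 deg; lateral mean -0.0000 n 3165
```

```bash
python3 -m creep '[[[0,0,0,0,0,0.003,0.03],[0,0,0,0,0,0.003,0.03]]]';  python3 - <<'E'
from h import *
goto(.6415,-.0895,np.radians(89.6),.110)
heldbar(read_camera("wrist"),.02,np.radians(-.4))
E
```

```text
t: 7.38
eef_pos: [0.6415, -0.0905, 0.1114]
tool_rot: [-0.011, 0.71, 0.704, -0.011]
contact_force: [-17.0, 2.2, 43.5]
gripper_width: 0.452
t 7.38 pos [ 0.6415 -0.0905  0.1114] shift mm [1.  0.1 1.4] turn [-0.0309  0.0005 -0.0017] or [1.00e-03 4.80e-02 3.14e+00] F [-17.    2.2  43.5] w 38.6 mm q7 1.74
shift in FINAL frame mm [1.  0.  1.4]
near end s -0.0589 -> centre along -0.0039 ; top z rel TCP at s=0 -0.0324 -> centre z rel -0.0524; tilt 1.72 deg; lateral mean 0.0001 n 3157
```

```bash
python3 -m creep '[[[0,0,0,0,0,-0.0005,0.044],[0,0,0,0,0,0,0.05],[0,0,0,0,0,0,0.056],[0,0,0,0,0,0,0.056],[0,0,0,0,0,0,0.056]]]';  python3 - <<'E'
from h import *
goto(.6415,-.0895,np.radians(89.6),.110)
c=save("wrist","pics/w5.png");heldbar(c,.02,np.radians(-.4))
E
```

```text
t: 7.85
eef_pos: [0.6417, -0.0876, 0.1129]
tool_rot: [-0.01, 0.709, 0.705, -0.009]
contact_force: [0.1, -0.9, 0.5]
gripper_width: 0.653
t 7.85 pos [ 0.6417 -0.0876  0.1129] shift mm [-2.  -0.1  2.9] turn [-0.0269 -0.0027  0.0007] or [ 0.004 -0.042 -3.141] F [ 0.1 -0.9  0.5] w 55.8 mm q7 1.74
shift in FINAL frame mm [-1.9 -0.2  2.9]
near end s -0.0592 -> centre along -0.0042 ; top z rel TCP at s=0 -0.0338 -> centre z rel -0.0538; tilt 1.51 deg; lateral mean -0.0026 n 3088
```

View pics/w5.png

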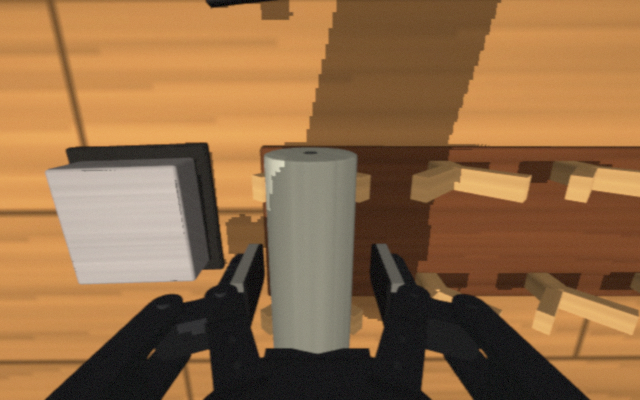

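```bash
python3 -m creep '[[[0,0,0,0.002,0,-0.02,0.056],[0,0,0,0,0,-0.035,0.056],[-0.025,0,0,0,0,-0.035,0.056],[0,0,-0.1,0,0,0,0.054],[0,0,0,0,0,0,0.054]]]';  python3 - <<'E'
from h import *
goto(.437,.1045,np.radians(95.4),.19)
c=save("top","pics/t5.png")
E
```

```text
t: 8.32
eef_pos: [0.6426, -0.0845, 0.2021]
tool_rot: [-0.004, 0.672, 0.741, -0.002]
contact_force: [-1.0, 0.4, -0.3]
gripper_width: 0.63
t 8.32 pos [ 0.6426 -0.0845  0.2021] shift mm [ 208.2 -186.    14.5] turn [-0.0085 -0.0039  0.0039] or [ 0.006 -0.013 -3.138] F [-1.   0.4 -0.3] w 53.8 mm q7 1.81
shift in FINAL frame mm [ 207.5 -186.9   12.1]
```

View pics/t5.png

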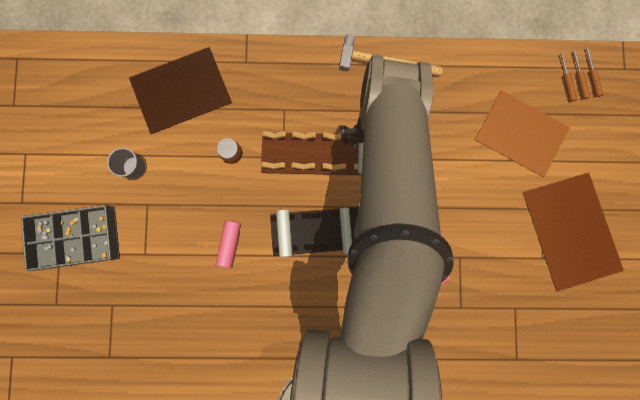

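The arm hides saddle d, so I'll check it later. Moving to bar_32, which is at (284,233) in the top view.

```bash
python3 -m creep '[[[-0.008,-0.004,0.004,0.029,-0.025,0,0.054],[0,0,0,0.029,-0.025,0,0.054],[0,0,0,0.029,-0.025,0,0.054],[0,0,0,0.029,-0.025,0,0.054],[0,0,0,0.029,-0.025,0,0.054],[0,0,0,0.029,-0.025,0,0.054],[0,0,0,0.015,-0.015,0,0.054],[0,0,0,0,0,0,0.054],[0,0,0,0,0,0,0.054]]]';  python3 - <<'E'
from h import *
goto(.437,.1045,np.radians(95.4),.16)
W=cloud(read_camera("wrist"))
barfit(W,.437,.1045,.053,.016,np.radians(5.5))
E
```

```text
t: 9.12
eef_pos: [0.4521, 0.0945, 0.1928]
tool_rot: [-0.002, 0.686, 0.728, -0.006]
contact_force: [0.1, -0.9, -0.1]
gripper_width: 0.632
t 9.12 pos [0.4521 0.0945 0.1928] shift mm [ 11.  -14.1  32.9] turn [-0.0111  0.0053 -0.0341] or [0.008 0.017 3.107] F [ 0.1 -0.9 -0.1] w 54.0 mm q7 1.35
shift in FINAL frame mm [ 11.3 -14.1  32.8]
ctr 0.4369 0.1048 yaw 5.44 deg len 0.1099 wid 0.0279 ztop 0.0692 n 5682
```

```bash
python3 -m creep '[[[-0.011,0.005,-0.034,0.011,-0.014,0.01,0.054],[0,0,0,0,0,0.012,0.054],[0,0,0,0,0,0,0.054],[0,0,0,0,0,0,0.054]]]';  python3 - <<'E'
from h import *
goto(.437,.1047,np.radians(95.4),.105)
E
```

```text
t: 9.5
eef_pos: [0.4409, 0.1015, 0.1696]
tool_rot: [0.001, 0.677, 0.736, -0.0]
contact_force: [-0.0, -0.1, -0.3]
gripper_width: 0.63
t 9.50 pos [0.4409 0.1015 0.1696] shift mm [ 3.6 -3.7 64.6] turn [ 0.0013  0.0016 -0.0104] or [ 2.000e-03 -2.000e-03  3.131e+00] F [-0.  -0.1 -0.3] w 53.8 mm q7 1.36
shift in FINAL frame mm [ 3.6 -3.6 64.6]
```

```bash
python3 -m creep '[[[0,0,-0.01,0.004,-0.004,0.015,0.054],[0,0,0,0,0,0.015,0.054],[0,0,0,0,0,0,0.054]]]';  python3 - <<'E'
from h import *
goto(.437,.1047,np.radians(95.4),.105)
E
```

```text
t: 9.75
eef_pos: [0.4406, 0.1029, 0.1402]
tool_rot: [0.002, 0.676, 0.737, 0.001]
contact_force: [-0.3, -0.3, 0.3]
gripper_width: 0.635
t 9.75 pos [0.4406 0.1029 0.1402] shift mm [ 2.2 -3.6 35.1] turn [ 0.0052  0.0019 -0.0082] or [ 3.000e-03 -8.000e-03  3.133e+00] F [-0.3 -0.3  0.3] w 54.2 mm q7 1.37
shift in FINAL frame mm [ 2.2 -3.4 35.2]
```

```bash
python3 -m creep '[[[0.005,0.002,-0.008,0.003,-0.004,0.012,0.054],[0,0,0,0,0,0.012,0.054],[0,0,0,0,0,0.006,0.054],[0,0,0,0,0,0,0.054]]]';  python3 - <<'E'
from h import *
goto(.437,.1047,np.radians(95.4),.105)
E
```

```text
t: 10.08
eef_pos: [0.4407, 0.1035, 0.1115]
tool_rot: [0.001, 0.676, 0.737, 0.001]
contact_force: [0.3, -0.1, -0.5]
gripper_width: 0.63
t 10.08 pos [0.4407 0.1035 0.1115] shift mm [ 1.5 -3.6  6.5] turn [ 0.0035  0.0003 -0.0078] or [ 0.    -0.005  3.134] F [ 0.3 -0.1 -0.5] w 53.8 mm q7 1.38
shift in FINAL frame mm [ 1.6 -3.5  6.5]
```

```bash
python3 -m creep '[[[0.003,0,-0.01,0.002,-0.005,0.004,0.054],[0,0,0,0,-0.002,0.003,0.054],[0,0,0,0,0,0,0.054]]]';  python3 - <<'E'
from h import *
goto(.437,.1047,np.radians(95.4),.105)
E
```

```text
t: 10.33
eef_pos: [0.4347, 0.1044, 0.1056]
tool_rot: [0.001, 0.673, 0.74, 0.001]
contact_force: [-0.2, 0.8, 0.7]
gripper_width: 0.632
t 10.33 pos [0.4347 0.1044 0.1056] shift mm [0.  2.3 0.6] turn [0.0025 0.0001 0.0008] or [-0.     0.004 -3.141] F [-0.2  0.8  0.7] w 53.9 mm q7 1.38
shift in FINAL frame mm [0.  2.3 0.6]
```

Close, then lift.

```bash
python3 -m creep '[[[0,0,0,0,0.002,0,0.022],[0,0,0,0,0,0,0.022],[0,0,0,0,0,0,0.022],[0,0,0,0,0,0,0.022],[0,0,0,0,0,0,0.022],[0,0,0,0,0,0,0.022]]]' 60; python3 -m creep '[[[0,0,0,0,0,-0.01,0.022],[0,0,0,0,0,-0.025,0.022],[0,0,0,0,0,-0.025,0.022],[0,0,0,0,0,-0.02,0.022],[0,0,0,0,0,0,0.022],[0,0,0,0,0,0,0.022]]]';  python3 - <<'E'
from h import *
goto(.6384,-.0137,np.radians(89.6),.18)
c=save("wrist","pics/w6.png");heldbar(c,.016,np.radians(5.4))
E
```

```text
t: 10.83
eef_pos: [0.4369, 0.105, 0.1066]
tool_rot: [0.001, 0.673, 0.74, 0.001]
contact_force: [0.2, -0.4, -1.8]
gripper_width: 0.357
t: 11.33
eef_pos: [0.435, 0.1038, 0.191]
tool_rot: [0.0, 0.673, 0.74, -0.001]
contact_force: [-0.9, 0.6, -2.4]
gripper_width: 0.355
t 11.33 pos [0.435  0.1038 0.191 ] shift mm [-136.2  191.4   10.9] turn [-0.0008  0.0012  0.1017] or [-2.00e-03 -1.00e-03 -3.04e+00] F [-0.9  0.6 -2.4] w 30.3 mm q7 1.35
shift in FINAL frame mm [-116.1  204.2   11. ]
near end s -0.0558 -> centre along -0.0008 ; top z rel TCP at s=0 -0.0362 -> centre z rel -0.0522; tilt 2.62 deg; lateral mean -0.0002 n 2725
```

View pics/w6.png

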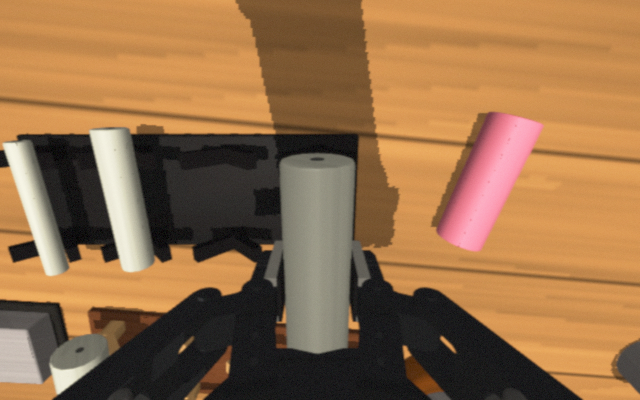

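```bash
python3 -m creep '[[[0,0,0.1,0,0,0,0.022],[0,0,0,-0.018,0.033,0,0.022],[0,0,0,-0.018,0.033,0,0.022],[0,0,0,-0.018,0.033,0,0.022],[0,0,0,-0.018,0.033,0,0.022],[0,0,0,-0.018,0.033,0,0.022],[0,0,0,-0.015,0.025,0,0.022],[0,0,0,0,0,0,0.022],[0,0,0,0,0,0,0.022]]]'; python3 - <<'E'
from h import *
goto(.639,-.0137,np.radians(89.6),.145)
E
```

```text
t: 12.13
eef_pos: [0.6246, -0.007, 0.1753]
tool_rot: [-0.005, 0.709, 0.706, -0.01]
contact_force: [-0.8, 1.2, -2.5]
gripper_width: 0.354
t 12.13 pos [ 0.6246 -0.007   0.1753] shift mm [-6.4 15.1 30. ] turn [-0.0214  0.006   0.0027] or [-0.009 -0.034 -3.139] F [-0.8  1.2 -2.5] w 30.3 mm q7 1.59
shift in FINAL frame mm [-6.6 14.5 30.3]
```

```bash
python3 -m creep '[[[-0.02,0.006,0.003,-0.0065,0.015,0.01,0.022],[0,0,0,0,0,0.012,0.022],[0,0,0,0,0,0,0.022],[0,0,0,0,0,0,0.022]]]'; python3 - <<'E'
from h import *
goto(.639,-.0137,np.radians(89.6),.120)
c=save("wrist","pics/w7.png");heldbar(c,.016,np.radians(-.4))
E
```

```text
t: 12.47
eef_pos: [0.6356, -0.013, 0.147]
tool_rot: [-0.004, 0.71, 0.705, -0.004]
contact_force: [-0.6, -0.6, -3.1]
gripper_width: 0.354
t 12.47 pos [ 0.6356 -0.013   0.147 ] shift mm [-0.7  3.7 27. ] turn [-0.0102  0.0002 -0.0001] or [0.    0.016 3.141] F [-0.6 -0.6 -3.1] w 30.2 mm q7 1.61
shift in FINAL frame mm [-0.7  3.4 27. ]
near end s -0.0554 -> centre along -0.0004 ; top z rel TCP at s=0 -0.0362 -> centre z rel -0.0522; tilt 2.14 deg; lateral mean -0.0005 n 2709
```

View pics/w7.png

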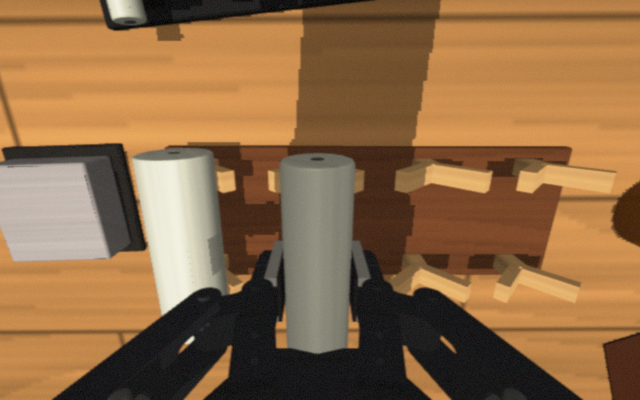

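bar_32 (317,250) hangs over saddle c, with its prongs showing on both sides. bar_40 lies in d at (178,230).

```bash
python3 -m creep '[[[-0.01,0,0,-0.001,0.0035,0.015,0.022],[0,0,0,0,0,0.013,0.022],[0,0,0,0,0,0,0.022]]]'; python3 - <<'E'
from h import *
goto(.639,-.0137,np.radians(89.6),.106)
E
```

```text
t: 12.77
eef_pos: [0.6371, -0.0112, 0.1189]
tool_rot: [-0.001, 0.708, 0.706, -0.0]
contact_force: [-1.3, 0.1, -3.6]
gripper_width: 0.355
t 12.77 pos [ 0.6371 -0.0112  0.1189] shift mm [-2.5  1.9 12.9] turn [-0.0016 -0.0013  0.0032] or [ 2.000e-03 -2.000e-03 -3.138e+00] F [-1.3  0.1 -3.6] w 30.3 mm q7 1.62
shift in FINAL frame mm [-2.5  1.9 12.9]
```

```bash
python3 -m creep '[[[0,0,0.003,-0.003,0.002,0.007,0.022],[0,0,0,0,0,0.003,0.022],[0,0,0,0,0,0,0.022]]]'; python3 - <<'E'
from h import *
goto(.639,-.0137,np.radians(89.6),.106)
E
```

```text
t: 13.02
eef_pos: [0.6387, -0.0133, 0.1087]
tool_rot: [-0.002, 0.709, 0.705, -0.0]
contact_force: [0.2, -0.3, -2.3]
gripper_width: 0.36
t 13.02 pos [ 0.6387 -0.0133  0.1087] shift mm [-0.4  0.3  2.7] turn [-0.0025 -0.0019  0.0014] or [ 3.00e-03 -4.00e-03 -3.14e+00] F [ 0.2 -0.3 -2.3] w 30.7 mm q7 1.62
shift in FINAL frame mm [-0.4  0.3  2.7]
```

```bash
python3 -m creep '[[[0,0,0,0,0,0.002,0.022],[0,0,0,0,0,0.001,0.022]]]'; python3 - <<'E'
from h import *
goto(.639,-.0137,np.radians(89.6),.106)
E
```

```text
t: 13.18
eef_pos: [0.6392, -0.0138, 0.1066]
tool_rot: [-0.001, 0.709, 0.705, 0.0]
contact_force: [-3.2, -0.1, 3.3]
gripper_width: 0.357
t 13.18 pos [ 0.6392 -0.0138  0.1066] shift mm [ 0.1 -0.2  0.6] turn [-0.0014 -0.0016  0.0007] or [ 2.000e-03 -2.000e-03 -3.141e+00] F [-3.2 -0.1  3.3] w 30.5 mm q7 1.63
shift in FINAL frame mm [ 0.1 -0.2  0.6]
```

```bash
python3 -m creep '[[[0,0,0,0,0,0.001,0.022],[0,0,0,0,0,0,0.036],[0,0,0,0,0,0,0.042],[0,0,0,0,0,0,0.05],[0,0,0,0,0,0,0.05],[0,0,0,0,0,0,0.05]]]'; python3 - <<'E'
from h import *
goto(.639,-.0137,np.radians(89.6),.106)
c=save("wrist","pics/w8.png");heldbar(c,.016,np.radians(-.4))
E
```

```text
t: 13.68
eef_pos: [0.6412, -0.0137, 0.1087]
tool_rot: [0.0, 0.709, 0.705, 0.002]
contact_force: [0.0, -0.4, -0.4]
gripper_width: 0.584
t 13.68 pos [ 0.6412 -0.0137  0.1087] shift mm [-0.1 -2.2  2.6] turn [ 0.0038 -0.0025  0.0003] or [ 0.004  0.006 -3.141] F [ 0.  -0.4 -0.4] w 49.9 mm q7 1.63
shift in FINAL frame mm [-0.1 -2.2  2.7]
near end s -0.0576 -> centre along -0.0026 ; top z rel TCP at s=0 -0.0393 -> centre z rel -0.0553; tilt 1.41 deg; lateral mean -0.0002 n 2752
```

View pics/w8.png

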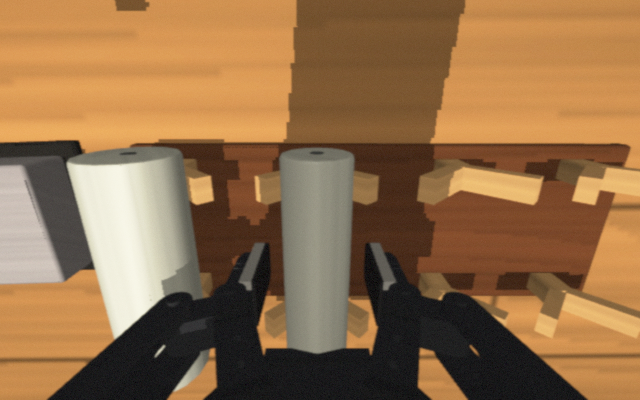

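bar_32 rests in both V's of saddle c (prongs visible at (268,187)/(365,187) and (275,318)/(358,315)). On to bar_24.

```bash
python3 -m creep '[[[0,0,0,0,0,-0.02,0.05],[0,0,0,0,0,-0.035,0.05],[0,0,0,0,0,-0.035,0.046],[0,0,-0.1,0,0,0,0.046],[0,0,0,0.004,-0.033,0,0.046],[0,0,0,0.004,-0.033,0,0.046],[0,0,0,0.004,-0.033,0,0.046],[0,0,0,0,-0.033,0,0.046],[0,0,0,0,-0.03,0,0.046],[0,0,0,0,-0.015,0,0.046],[0,0,0,0,0,0,0.046],[0,0,0,0,0,0,0.046]]]'; python3 - <<'E'
from h import *
goto(.4443,-.0412,np.radians(95.4),.15)
W=cloud(read_camera("wrist"))
barfit(W,.4443,-.0412,.047,.012,np.radians(5.5))
E
```

```text
t: 14.73
eef_pos: [0.4567, -0.019, 0.201]
tool_rot: [0.002, 0.671, 0.741, 0.003]
contact_force: [1.0, -0.2, -0.1]
gripper_width: 0.539
t 14.73 pos [ 0.4567 -0.019   0.201 ] shift mm [-20.9 -14.9  50.9] turn [ 0.0071 -0.002   0.0055] or [ 3.000e-03  1.100e-02 -3.136e+00] F [ 1.  -0.2 -0.1] w 46.0 mm q7 1.65
shift in FINAL frame mm [-20.9 -14.4  51. ]
ctr 0.4444 -0.0425 yaw 5.51 deg len 0.1099 wid 0.0216 ztop 0.0595 n 3844
```

```bash
python3 -m creep '[[[0.007,-0.002,0.005,-0.021,-0.0145,0.01,0.046],[0,0,0,0,0,0.02,0.046],[0,0,0,0,0,0,0.046],[0,0,0,0,0,0,0.046]]]'; python3 - <<'E'
from h import *
goto(.4444,-.0417,np.radians(95.4),.10)
W=cloud(read_camera("wrist"))
barfit(W,.4443,-.0412,.047,.012,np.radians(5.5))
E
```

```text
t: 15.12
eef_pos: [0.4514, -0.0413, 0.1718]
tool_rot: [0.003, 0.672, 0.74, 0.002]
contact_force: [-0.4, -0.3, -0.2]
gripper_width: 0.544
t 15.12 pos [ 0.4514 -0.0413  0.1718] shift mm [ 0.3 -7.5 71.7] turn [0.0076 0.001  0.0021] or [-2.00e-03  1.20e-02 -3.14e+00] F [-0.4 -0.3 -0.2] w 46.5 mm q7 1.71
shift in FINAL frame mm [ 0.3 -7.  71.8]
ctr 0.4446 -0.0429 yaw 5.42 deg len 0.1104 wid 0.0216 ztop 0.0595 n 4784
```

```bash
python3 -m creep '[[[0.007,0.001,0.002,0,-0.009,0.015,0.046],[0,0,0,0,0,0.018,0.046],[0,0,0,0,0,0.01,0.046],[0,0,0,0,0,0,0.046]]]'; python3 - <<'E'
from h import *
goto(.4444,-.0422,np.radians(95.4),.10)
E
```

```text
t: 15.5
eef_pos: [0.4483, -0.0402, 0.1306]
tool_rot: [0.003, 0.672, 0.741, 0.003]
contact_force: [-1.0, -0.0, 0.4]
gripper_width: 0.537
t 15.50 pos [ 0.4483 -0.0402  0.1306] shift mm [-1.7 -4.4 30.6] turn [ 0.0087 -0.0004  0.003 ] or [ 1.000e-03  1.400e-02 -3.139e+00] F [-1.  -0.   0.4] w 45.9 mm q7 1.74
shift in FINAL frame mm [-1.7 -4.1 30.6]
```

```bash
python3 -m creep '[[[0.008,0,0.003,-0.002,-0.005,0.012,0.046],[0,0,0,0,0,0.012,0.046],[0,0,0,0,0,0.004,0.046],[0,0,0,0,0,0,0.046]]]'; python3 - <<'E'
from h import *
goto(.4444,-.0422,np.radians(95.4),.10)
E
```

```text
t: 15.83
eef_pos: [0.4458, -0.0422, 0.1024]
tool_rot: [0.001, 0.673, 0.74, 0.001]
contact_force: [0.0, 0.2, 0.3]
gripper_width: 0.536
t 15.83 pos [ 0.4458 -0.0422  0.1024] shift mm [ 0.2 -1.4  2.4] turn [ 0.0032 -0.0005  0.0009] or [ 1.000e-03  5.000e-03 -3.141e+00] F [0.  0.2 0.3] w 45.7 mm q7 1.75
shift in FINAL frame mm [ 0.2 -1.4  2.4]
```

```bash
python3 -m creep '[[[0,0,0,0,-0.001,0.002,0.014],[0,0,0,0,0,0,0.014],[0,0,0,0,0,0,0.014],[0,0,0,0,0,0,0.014],[0,0,0,0,0,0,0.014],[0,0,0,0,0,0,0.014],[0,0,0,0,0,0,0.014]]]' 60; python3 -m creep '[[[0,0,0,0,0,-0.01,0.014],[0,0,0,0,0,-0.025,0.014],[0,0,0,0,0,-0.025,0.014],[0,0,0,0,0,-0.02,0.014],[0,0,0,0,0,0,0.014],[0,0,0,0,0,0,0.014]]]';  python3 - <<'E'
from h import *
goto(.639,.0614,np.radians(89.6),.17)
c=save("wrist","pics/w9.png");heldbar(c,.012,np.radians(5.4),.004)
E
```

```text
t: 16.42
eef_pos: [0.4454, -0.0426, 0.1019]
tool_rot: [0.002, 0.673, 0.74, 0.002]
contact_force: [-0.7, -0.0, -1.5]
gripper_width: 0.261
t: 16.92
eef_pos: [0.4441, -0.0426, 0.1874]
tool_rot: [0.001, 0.673, 0.74, 0.001]
contact_force: [-0.3, -0.4, -2.1]
gripper_width: 0.261
t 16.92 pos [ 0.4441 -0.0426  0.1874] shift mm [ 85.2 203.8  18.1] turn [ 0.0031 -0.0009  0.1015] or [ 1.00e-03  5.00e-03 -3.04e+00] F [-0.3 -0.4 -2.1] w 22.3 mm q7 1.71
shift in FINAL frame mm [105.4 194.2  17.4]
near end s -0.0561 -> centre along -0.0011 ; top z rel TCP at s=0 -0.0400 -> centre z rel -0.0520; tilt 2.90 deg; lateral mean -0.0000 n 1741
```

View pics/w9.png

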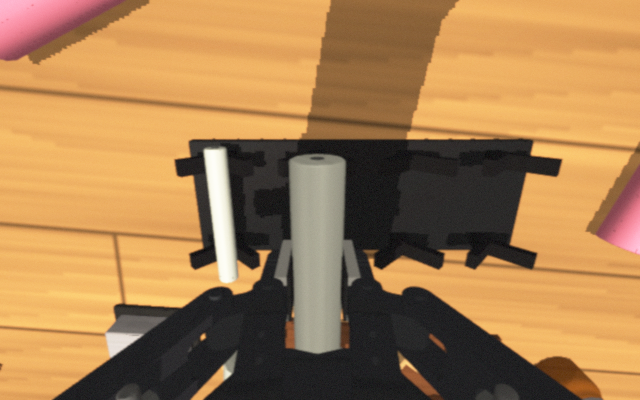

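```bash
python3 -m creep '[[[0,0,0.1,0,0,0,0.014],[0,0,0,0.016,0.032,0,0.014],[0,0,0,0.016,0.032,0,0.014],[0,0,0,0.016,0.032,0,0.014],[0,0,0,0.016,0.032,0,0.014],[0,0,0,0.016,0.032,0,0.014],[0,0,0,0.012,0.025,0,0.014],[0,0,0,0,0,0,0.014],[0,0,0,0,0,0,0.014]]]'; python3 - <<'E'
from h import *
goto(.640,.0614,np.radians(89.6),.145)
E
```

```text
t: 17.72
eef_pos: [0.63, 0.0504, 0.1739]
tool_rot: [-0.006, 0.712, 0.702, -0.006]
contact_force: [-1.0, -0.9, -2.3]
gripper_width: 0.261
t 17.72 pos [0.63   0.0504 0.1739] shift mm [11.1 10.3 28.8] turn [-0.0168  0.0006 -0.0064] or [1.000e-03 2.600e-02 3.135e+00] F [-1.  -0.9 -2.3] w 22.3 mm q7 1.49
shift in FINAL frame mm [11.   9.9 28.9]
```

```bash
python3 -m creep '[[[-0.017,0,-0.006,0.011,0.01,0.012,0.014],[0,0,0,0,0,0.012,0.014],[0,0,0,0,0,0,0.014],[0,0,0,0,0,0,0.014]]]'; python3 - <<'E'
from h import *
goto(.640,.0614,np.radians(89.6),.120)
c=save("wrist","pics/w10.png");heldbar(c,.012,np.radians(-.4),.004)
E
```

```text
t: 18.05
eef_pos: [0.636, 0.0593, 0.1445]
tool_rot: [-0.002, 0.71, 0.704, -0.004]
contact_force: [-0.3, 0.7, -0.3]
gripper_width: 0.258
t 18.05 pos [0.636  0.0593 0.1445] shift mm [ 2.3  4.2 24.5] turn [-0.0081  0.0029 -0.0016] or [0.005 0.013 3.14 ] F [-0.3  0.7 -0.3] w 22.1 mm q7 1.49
shift in FINAL frame mm [ 2.2  4.  24.5]
near end s -0.0560 -> centre along -0.0010 ; top z rel TCP at s=0 -0.0399 -> centre z rel -0.0519; tilt 2.55 deg; lateral mean 0.0005 n 1758
```

View pics/w10.png

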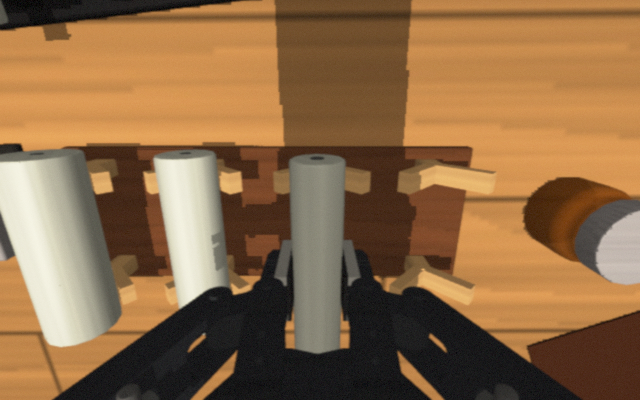

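bar_24 (317,250) is over saddle b. bar_40 is at (60,250), bar_32 at (195,230) and the jar on the right. Lowering.

```bash
python3 -m creep '[[[-0.008,0.002,-0.001,0.0025,0.004,0.014,0.014],[0,0,0,0,0,0.014,0.014],[0,0,0,0,0,0.004,0.014],[0,0,0,0,0,0,0.014]]]'; python3 - <<'E'
from h import *
goto(.640,.0614,np.radians(89.6),.101)
E
```

```text
t: 18.43
eef_pos: [0.6379, 0.0576, 0.1125]
tool_rot: [0.0, 0.711, 0.703, -0.001]
contact_force: [0.3, 0.0, -0.6]
gripper_width: 0.258
t 18.43 pos [0.6379 0.0576 0.1125] shift mm [ 3.8  2.1 11.5] turn [-0.0015  0.0025 -0.0051] or [4.000e-03 2.000e-03 3.136e+00] F [ 0.3  0.  -0.6] w 22.0 mm q7 1.50
shift in FINAL frame mm [ 3.8  2.1 11.5]
```

```bash
python3 -m creep '[[[0,0.002,-0.005,0.0045,0.0025,0.005,0.014],[0,0,0,0,0,0.003,0.014],[0,0,0,0,0,0,0.014]]]'; python3 - <<'E'
from h import *
goto(.640,.0614,np.radians(89.6),.101)
E
```

```text
t: 18.68
eef_pos: [0.6405, 0.0614, 0.1047]
tool_rot: [-0.0, 0.71, 0.704, -0.001]
contact_force: [-0.2, 0.0, -1.2]
gripper_width: 0.263
t 18.68 pos [0.6405 0.0614 0.1047] shift mm [-0.  -0.5  3.7] turn [-0.0015  0.0007 -0.001 ] or [1.000e-03 2.000e-03 3.141e+00] F [-0.2  0.  -1.2] w 22.5 mm q7 1.50
shift in FINAL frame mm [-0.  -0.5  3.7]
```

```bash
python3 -m creep '[[[0,0,0,0,0,0.003,0.014],[0,0,0,0,0,0.001,0.014]]]'; python3 - <<'E'
from h import *
goto(.640,.0614,np.radians(89.6),.101)
E
```

```text
t: 18.85
eef_pos: [0.641, 0.0617, 0.101]
tool_rot: [-0.0, 0.71, 0.704, -0.0]
contact_force: [-1.1, -1.3, -0.9]
gripper_width: 0.257
t 18.85 pos [0.641  0.0617 0.101 ] shift mm [-0.3 -1.   0.1] turn [-0.0005  0.0004 -0.0006] or [1.000e-03 1.000e-03 3.141e+00] F [-1.1 -1.3 -0.9] w 21.9 mm q7 1.50
shift in FINAL frame mm [-0.3 -1.   0. ]
```

```bash
python3 -m creep '[[[0,0,0,0,-0.001,0.002,0.014],[0,0,0,0,0,0.0005,0.014]]]'; python3 - <<'E'
from h import *
goto(.640,.0614,np.radians(89.6),.101)
E
```

```text
t: 19.02
eef_pos: [0.6412, 0.0616, 0.101]
tool_rot: [0.001, 0.71, 0.704, 0.001]
contact_force: [-0.2, -0.0, -0.9]
gripper_width: 0.258
t 19.02 pos [0.6412 0.0616 0.101 ] shift mm [-0.2 -1.2  0. ] turn [ 0.0022 -0.0002 -0.0011] or [-0.000e+00 -3.000e-03  3.141e+00] F [-0.2 -0.  -0.9] w 22.0 mm q7 1.50
shift in FINAL frame mm [-0.2 -1.2  0. ]
```

```bash
python3 -m creep '[[[0,0,0,0,-0.003,0.003,0.014],[0,0,0,0,0,0.001,0.014]]]'; python3 - <<'E'
from h import *
goto(.640,.0614,np.radians(89.6),.101)
E
```

```text
t: 19.18
eef_pos: [0.6412, 0.0616, 0.1009]
tool_rot: [0.003, 0.71, 0.704, 0.004]
contact_force: [-3.9, 0.1, 0.8]
gripper_width: 0.259
t 19.18 pos [0.6412 0.0616 0.1009] shift mm [-0.2 -1.2 -0.1] turn [ 0.0097 -0.0014 -0.0017] or [-2.00e-03 -1.50e-02  3.14e+00] F [-3.9  0.1  0.8] w 22.1 mm q7 1.50
shift in FINAL frame mm [-0.2 -1.2 -0.1]
```

```bash
python3 -m creep '[[[0,0,0,0,0,0.0005,0.028],[0,0,0,0,0,0,0.034],[0,0,0,0,0,0,0.042],[0,0,0,0,0,0,0.042],[0,0,0,0,0,0,0.042]]]'; python3 - <<'E'
from h import *
goto(.640,.0614,np.radians(89.6),.101)
c=save("wrist","pics/w11.png");heldbar(c,.012,np.radians(-.4),.004)
E
```

```text
t: 19.6
eef_pos: [0.6419, 0.0617, 0.1011]
tool_rot: [0.004, 0.71, 0.704, 0.005]
contact_force: [-0.7, -0.8, -0.3]
gripper_width: 0.491
t 19.60 pos [0.6419 0.0617 0.1011] shift mm [-0.3 -1.9  0.1] turn [ 0.0122 -0.0018 -0.0016] or [-3.00e-03 -1.90e-02  3.14e+00] F [-0.7 -0.8 -0.3] w 41.9 mm q7 1.50
shift in FINAL frame mm [-0.3 -1.9  0.1]
near end s -0.0559 -> centre along -0.0009 ; top z rel TCP at s=0 -0.0404 -> centre z rel -0.0524; tilt 2.72 deg; lateral mean -0.0000 n 1743
```

View pics/w11.png

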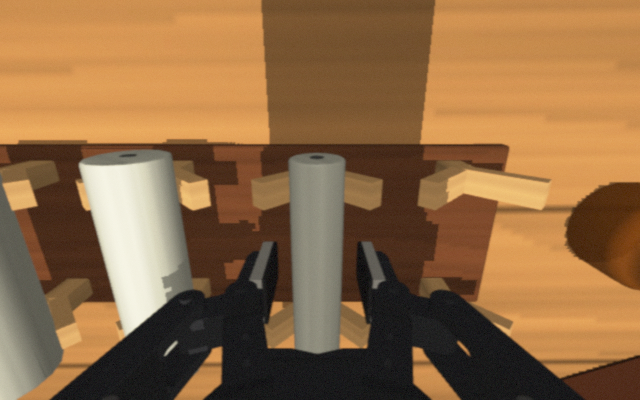

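```bash
python3 -m creep '[[[0,0,0,0,0,-0.02,0.042],[0,0,0,0,0,-0.035,0.042],[0.01,0,0,0,0,-0.035,0.038],[0,0,-0.1,0,0,0,0.038],[0,0,0,-0.025,-0.032,0,0.038],[0,0,0,-0.025,-0.032,0,0.038],[0,0,0,-0.025,-0.032,0,0.038],[0,0,0,-0.025,-0.032,0,0.038],[0,0,0,-0.025,-0.03,0,0.038],[0,0,0,-0.015,-0.015,0,0.038],[0,0,0,0,0,0,0.038],[0,0,0,0,0,0,0.038]]]'; python3 - <<'E'
from h import *
goto(.461,-.1145,np.radians(95.4),.15)
W=cloud(read_camera("wrist"))
barfit(W,.461,-.1145,.041,.008,np.radians(5.5))
E
```

```text
t: 20.65
eef_pos: [0.4752, -0.098, 0.1924]
tool_rot: [-0.0, 0.671, 0.742, 0.002]
contact_force: [1.3, -0.1, -0.3]
gripper_width: 0.448
t 20.65 pos [ 0.4752 -0.098   0.1924] shift mm [-15.1 -15.8  42.3] turn [ 0.0025 -0.003   0.006 ] or [ 0.005  0.004 -3.136] F [ 1.3 -0.1 -0.3] w 38.3 mm q7 1.84
shift in FINAL frame mm [-15.1 -15.6  42.4]
ctr 0.4611 -0.1154 yaw 5.40 deg len 0.1102 wid 0.0147 ztop 0.0500 n 2611
```

```bash
python3 -m creep '[[[0.0025,-0.003,0.006,-0.015,-0.018,0.01,0.038],[0,0,0,0,0,0.02,0.038],[0,0,0,0,0,0,0.038],[0,0,0,0,0,0,0.038]]]'; python3 - <<'E'
from h import *
goto(.461,-.1153,np.radians(95.4),.094)
W=cloud(read_camera("wrist"))
barfit(W,.461,-.1145,.041,.008,np.radians(5.5))
E
```

```text
t: 21.03
eef_pos: [0.4641, -0.1113, 0.1628]
tool_rot: [0.002, 0.67, 0.742, 0.002]
contact_force: [-0.5, -0.2, 0.2]
gripper_width: 0.447
t 21.03 pos [ 0.4641 -0.1113  0.1628] shift mm [-3.6 -3.9 68.7] turn [0.0055 0.0003 0.0071] or [-0.     0.009 -3.134] F [-0.5 -0.2  0.2] w 38.2 mm q7 1.89
shift in FINAL frame mm [-3.7 -3.5 68.8]
ctr 0.4613 -0.1156 yaw 5.35 deg len 0.1101 wid 0.0146 ztop 0.0500 n 3189
```

```bash
python3 -m creep '[[[0.005,0,0.007,-0.004,-0.005,0.015,0.038],[0,0,0,0,0,0.018,0.038],[0,0,0,0,0,0.01,0.038],[0,0,0,0,0,0,0.038]]]'; python3 - <<'E'
from h import *
goto(.4611,-.1156,np.radians(95.4),.094)
E
```

```text
t: 21.42
eef_pos: [0.4656, -0.1122, 0.1216]
tool_rot: [0.003, 0.67, 0.742, 0.003]
contact_force: [-0.4, -0.8, -0.0]
gripper_width: 0.444
t 21.42 pos [ 0.4656 -0.1122  0.1216] shift mm [-3.  -5.  27.6] turn [0.0082 0.0001 0.0073] or [-0.     0.013 -3.134] F [-0.4 -0.8 -0. ] w 37.9 mm q7 1.91
shift in FINAL frame mm [-3.  -4.8 27.6]
```

```bash
python3 -m creep '[[[0.008,0,0.009,-0.004,-0.006,0.01,0.038],[0,0,0,0,0,0.011,0.038],[0,0,0,0,0,0.004,0.038],[0,0,0,0,0,0,0.038]]]'; python3 - <<'E'
from h import *
goto(.4611,-.1156,np.radians(95.4),.094)
E
```

```text
t: 21.75
eef_pos: [0.4618, -0.1163, 0.096]
tool_rot: [0.001, 0.673, 0.739, 0.001]
contact_force: [0.2, -0.9, -1.1]
gripper_width: 0.445
t 21.75 pos [ 0.4618 -0.1163  0.096 ] shift mm [ 0.7 -0.6  2. ] turn [ 0.0022  0.0002 -0.0006] or [ 0.    -0.004  3.141] F [ 0.2 -0.9 -1.1] w 38.0 mm q7 1.93
shift in FINAL frame mm [ 0.7 -0.6  2. ]
```

```bash
python3 -m creep '[[[0,0,0,0,0,0.0015,0.006],[0,0,0,0,0,0,0.006],[0,0,0,0,0,0,0.006],[0,0,0,0,0,0,0.006],[0,0,0,0,0,0,0.006],[0,0,0,0,0,0,0.006],[0,0,0,0,0,0,0.006]]]' 50; python3 -m creep '[[[0,0,0,0,0,-0.01,0.006],[0,0,0,0,0,-0.025,0.006],[0,0,0,0,0,-0.025,0.006],[0,0,0,0,0,-0.025,0.006],[0,0,0,0,0,0,0.006],[0,0,0,0,0,0,0.006]]]';  python3 - <<'E'
from h import *
goto(.6393,.1343,np.radians(89.6),.17)
c=save("wrist","pics/w12.png");heldbar(c,.008,np.radians(5.4),.003)
E
```

```text
t: 22.33
eef_pos: [0.4623, -0.1159, 0.0953]
tool_rot: [0.001, 0.673, 0.739, 0.001]
contact_force: [0.5, 0.8, 0.3]
gripper_width: 0.167
t: 22.83
eef_pos: [0.4611, -0.1166, 0.1861]
tool_rot: [0.0, 0.674, 0.739, 0.001]
contact_force: [-0.8, -0.1, -1.2]
gripper_width: 0.163
t 22.83 pos [ 0.4611 -0.1166  0.1861] shift mm [233.4 200.6  16.5] turn [ 0.0016 -0.0003  0.0995] or [ 0.000e+00  2.000e-03 -3.042e+00] F [-0.8 -0.1 -1.2] w 13.9 mm q7 1.88
shift in FINAL frame mm [252.1 176.5  16.1]
near end s -0.0563 -> centre along -0.0013 ; top z rel TCP at s=0 -0.0435 -> centre z rel -0.0515; tilt 2.61 deg; lateral mean 0.0002 n 1261
```

View pics/w12.png

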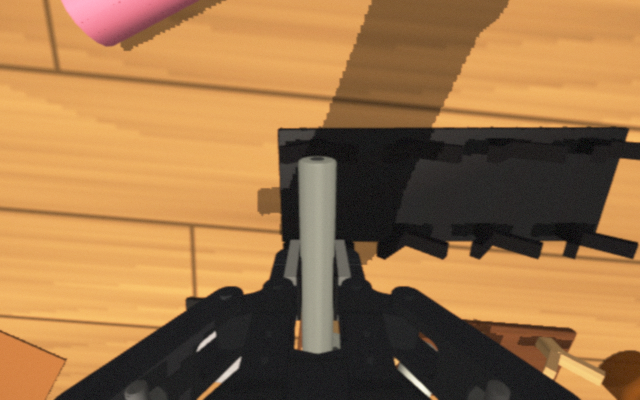

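bar_16 is held (317,255) and the tray is empty. Carrying it to saddle a.

```bash
python3 -m creep '[[[0,0,0.1,0,0,0,0.006],[0,0,0,0.035,0.024,0,0.006],[0,0,0,0.035,0.024,0,0.006],[0,0,0,0.035,0.024,0,0.006],[0,0,0,0.035,0.024,0,0.006],[0,0,0,0.035,0.024,0,0.006],[0,0,0,0.035,0.024,0,0.006],[0,0,0,0.025,0.018,0,0.006],[0,0,0,0,0,0,0.006],[0,0,0,0,0,0,0.006]]]'; python3 - <<'E'
from h import *
goto(.6403,.1343,np.radians(89.6),.14)
E
```

```text
t: 23.72
eef_pos: [0.625, 0.1199, 0.1747]
tool_rot: [-0.004, 0.715, 0.7, -0.005]
contact_force: [-1.1, -0.6, -1.0]
gripper_width: 0.168
t 23.72 pos [0.625  0.1199 0.1747] shift mm [14.8 15.4 34.5] turn [-0.0131  0.0018 -0.0142] or [3.000e-03 2.000e-02 3.127e+00] F [-1.1 -0.6 -1. ] w 14.4 mm q7 1.37
shift in FINAL frame mm [14.6 15.2 34.7]
```

```bash
python3 -m creep '[[[-0.013,0.002,-0.014,0.015,0.015,0.01,0.006],[0,0,0,0,0,0.015,0.006],[0,0,0,0,0,0,0.006],[0,0,0,0,0,0,0.006]]]'; python3 - <<'E'
from h import *
goto(.6403,.1343,np.radians(89.6),.12)
c=save("wrist","pics/w13.png");heldbar(c,.008,np.radians(-.4),.003)
E
```

```text
t: 24.05
eef_pos: [0.6381, 0.1326, 0.1452]
tool_rot: [-0.001, 0.71, 0.704, -0.003]
contact_force: [0.6, -0.0, 0.0]
gripper_width: 0.168
t 24.05 pos [0.6381 0.1326 0.1452] shift mm [ 1.8  2.3 25.2] turn [-0.0057  0.0024 -0.0007] or [0.004 0.009 3.141] F [ 0.6 -0.   0. ] w 14.3 mm q7 1.37
shift in FINAL frame mm [ 1.8  2.2 25.2]
near end s -0.0557 -> centre along -0.0007 ; top z rel TCP at s=0 -0.0432 -> centre z rel -0.0512; tilt 2.37 deg; lateral mean 0.0006 n 1257
```

View pics/w13.png

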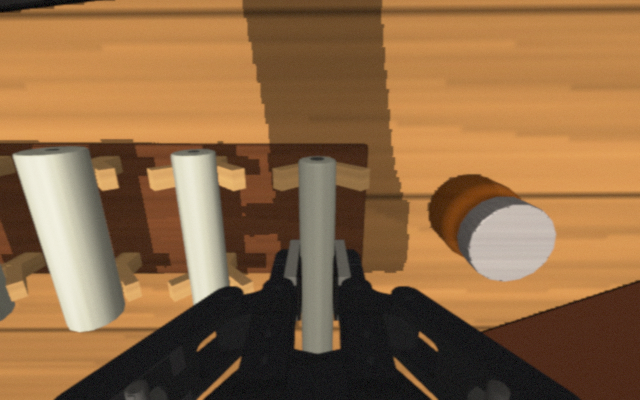

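```bash
python3 -m creep '[[[-0.005,0.002,0,0.002,0.0025,0.014,0.006],[0,0,0,0,0,0.014,0.006],[0,0,0,0,0,0.01,0.006],[0,0,0,0,0,0,0.006]]]'; python3 - <<'E'
from h import *
goto(.6403,.1343,np.radians(89.6),.094)
E
```

```text
t: 24.43
eef_pos: [0.6397, 0.1297, 0.1074]
tool_rot: [0.001, 0.712, 0.702, -0.001]
contact_force: [-0.7, 0.4, -0.6]
gripper_width: 0.168
t 24.43 pos [0.6397 0.1297 0.1074] shift mm [ 4.6  0.5 13.4] turn [-0.0004  0.0021 -0.0063] or [3.000e-03 1.000e-03 3.135e+00] F [-0.7  0.4 -0.6] w 14.4 mm q7 1.38
shift in FINAL frame mm [ 4.6  0.6 13.4]
```

```bash
python3 -m creep '[[[0,0.002,-0.006,0.005,0,0.005,0.006],[0,0,0,0,0,0.004,0.006],[0,0,0,0,0,0,0.006]]]'; python3 - <<'E'
from h import *
goto(.6403,.1343,np.radians(89.6),.094)
E
```

```text
t: 24.68
eef_pos: [0.6396, 0.1339, 0.098]
tool_rot: [-0.0, 0.71, 0.704, -0.0]
contact_force: [0.1, 0.9, -0.5]
gripper_width: 0.167
t 24.68 pos [0.6396 0.1339 0.098 ] shift mm [0.4 0.7 4. ] turn [-0.0009  0.0004 -0.0012] or [1.00e-03 1.00e-03 3.14e+00] F [ 0.1  0.9 -0.5] w 14.3 mm q7 1.38
shift in FINAL frame mm [0.4 0.7 4. ]
```

```bash
python3 -m creep '[[[0,0,0,0,0,0.003,0.006],[0,0,0,0,0,0.002,0.006]]]'; python3 - <<'E'
from h import *
goto(.6403,.1343,np.radians(89.6),.094)
heldbar(read_camera("wrist"),.008,np.radians(-.4),.003)
E
```

```text
t: 24.85
eef_pos: [0.6401, 0.1346, 0.0943]
tool_rot: [-0.0, 0.71, 0.704, 0.0]
contact_force: [-7.8, -1.6, 19.7]
gripper_width: 0.166
t 24.85 pos [0.6401 0.1346 0.0943] shift mm [-0.3  0.2  0.3] turn [ 0.0001 -0.0005 -0.0007] or [-1.000e-03 -0.000e+00  3.141e+00] F [-7.8 -1.6 19.7] w 14.2 mm q7 1.38
shift in FINAL frame mm [-0.3  0.2  0.3]
near end s -0.0561 -> centre along -0.0011 ; top z rel TCP at s=0 -0.0436 -> centre z rel -0.0516; tilt 2.62 deg; lateral mean 0.0000 n 1230
```

Seated at the expected height. Releasing.

```bash
python3 -m creep '[[[0,0,0,0,0,-0.0005,0.02],[0,0,0,0,0,0,0.028],[0,0,0,0,0,0,0.034],[0,0,0,0,0,0,0.034],[0,0,0,0,0,0,0.034]]]'; python3 -m creep '[[[0,0,0,0,0,-0.015,0.034],[0,0,0,0,0,-0.03,0.034],[0,0,0,0,0,-0.035,0.034],[0,0,0,0,-0.03,-0.02,0.034],[0,0,0,0,-0.033,-0.01,0.034],[0,0,0,0,-0.033,0,0.034],[0,0,0,0,-0.033,0,0.034],[0,0,0,0,-0.03,0,0.034],[0,0,0,0,0,0,0.034]]]'; python3 - <<'E'
from h import *
goto(.6403,.1343,np.radians(89.6),.094)
c=save("top","pics/t14.png"); save("wrist","pics/w14.png"); save("scene","pics/s14.png")
E
```

```text
t: 25.32
eef_pos: [0.6411, 0.1349, 0.0962]
tool_rot: [0.001, 0.71, 0.704, 0.001]
contact_force: [-0.8, -0.2, -0.4]
gripper_width: 0.399
t: 26.07
eef_pos: [0.4779, 0.1348, 0.2176]
tool_rot: [0.002, 0.711, 0.703, 0.004]
contact_force: [-1.3, -0.4, -0.5]
gripper_width: 0.398
t 26.07 pos [0.4779 0.1348 0.2176] shift mm [  0.8 161.3 125. ] turn [ 0.0089 -0.0038 -0.0038] or [-0.006 -0.014  3.138] F [-1.3 -0.4 -0.5] w 34.0 mm q7 1.23
shift in FINAL frame mm [  0.7 162.4 123.6]
```

View pics/t14.png

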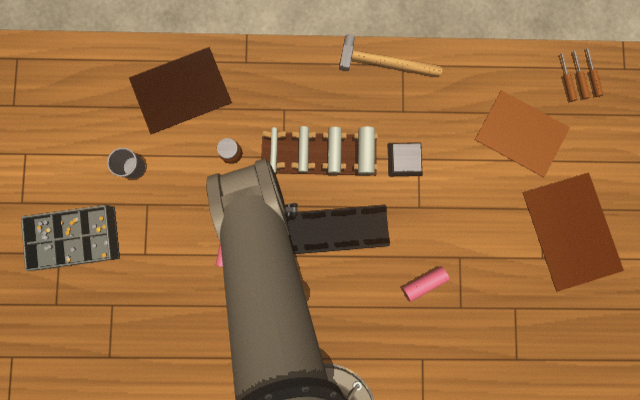

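View pics/w14.png

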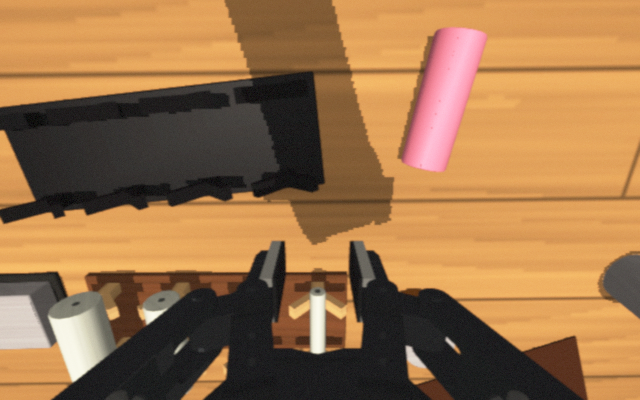

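View pics/s14.png

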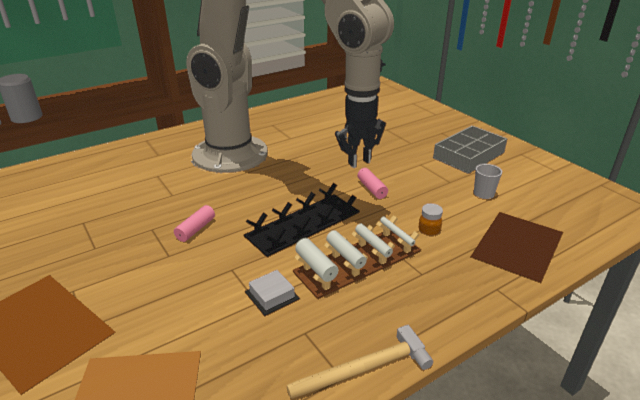

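All four bars lie in the saddles, from thick at the block to thin at the jar (top view: (367,150), (334,150), (303,149), (273,149)). The tray is empty. I'll measure centring, level, and the jar.

```bash
python3 - <<'E'
from h import *
for f in ("t14","s14"):
    W=cloud(dict(np.load(f"pics/{f}.npz"))); P=W.reshape(-1,3); P=P[np.isfinite(P[:,2])]
    for n,x,y,zc,r in (("16 a",.6393,.1363,.0413,.008),("24 b",.639,.0634,.047,.012),("32 c",.6384,-.0117,.0526,.016),("40 d",.6377,-.0877,.0583,.02)):
        print(f,n,"saddle",x,y,"|",end=" "); cx,cy,yw=barfit(W,x,y,zc,r,np.radians(-.4))
        k=(abs(P[:,1]-cy)<.005)&(abs(P[:,0]-cx)<.05)&(P[:,2]>zc+.5*r)&(P[:,2]<zc+r+.01)
        print("    slope %.2f deg  dx %.1f mm"%(np.degrees(np.arctan(np.polyfit(P[k,0],P[k,2],1)[0])),(cx-x)*1e3))
W=cloud(dict(np.load("pics/t14.npz")))
P=W[132:168,212:246].reshape(-1,3); P=P[(P[:,2]>.05)&(P[:,2]<.075)]; print("jar",P.mean(0).round(4),P.min(0).round(4),P.max(0).round(4))
img=dict(np.load("pics/t14.npz"))["color"]
cv2.imwrite("pics/crop14.png",cv2.resize(img[115:190,205:435,::-1],None,fx=3.4,fy=3.4,interpolation=cv2.INTER_CUBIC))
E
```

```text
t14 16 a saddle 0.6393 0.1363 | ctr 0.6397 0.1360 yaw 0.20 deg len 0.1089 wid 0.0147 ztop 0.0512 n 220
    slope 0.35 deg  dx 0.4 mm
t14 24 b saddle 0.639 0.0634 | ctr 0.6408 0.0636 yaw 0.18 deg len 0.1085 wid 0.0231 ztop 0.0598 n 364
    slope 0.43 deg  dx 1.8 mm
t14 32 c saddle 0.6384 -0.0117 | ctr 0.6386 -0.0115 yaw -0.44 deg len 0.1103 wid 0.0294 ztop 0.0699 n 504
    slope 0.19 deg  dx 0.2 mm
t14 40 d saddle 0.6377 -0.0877 | ctr 0.6370 -0.0876 yaw -0.62 deg len 0.1104 wid 0.0360 ztop 0.0792 n 633
    slope 0.05 deg  dx -0.7 mm
s14 16 a saddle 0.6393 0.1363 | ctr 0.6395 0.1329 yaw -0.03 deg len 0.1109 wid 0.0154 ztop 0.0501 n 165
    slope -0.20 deg  dx 0.2 mm
s14 24 b saddle 0.639 0.0634 | ctr 0.6397 0.0588 yaw -0.37 deg len 0.1139 wid 0.0232 ztop 0.0596 n 279
    slope 0.06 deg  dx 0.7 mm
s14 32 c saddle 0.6384 -0.0117 | ctr 0.6384 -0.0168 yaw 0.18 deg len 0.1125 wid 0.0308 ztop 0.0690 n 409
    slope 0.13 deg  dx -0.0 mm
s14 40 d saddle 0.6377 -0.0877 | ctr 0.6370 -0.0940 yaw 0.34 deg len 0.1146 wid 0.0336 ztop 0.0786 n 550
    slope 0.10 deg  dx -0.7 mm
jar [0.6372 0.2453 0.0619] [0.6131 0.2218 0.0502] [0.6619 0.2696 0.0681]
```

View pics/crop14.png

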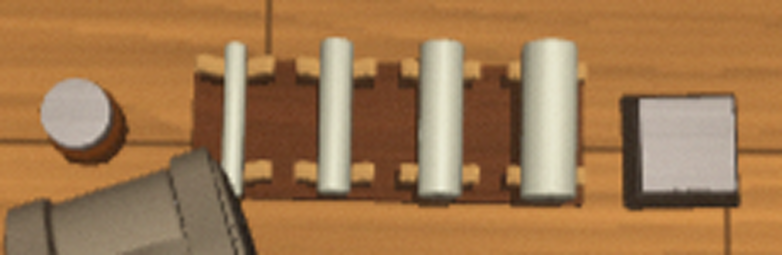

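All four are within 2 mm of centred, level to under 0.5°, at the right resting heights, and the jar has not moved. The gripper is clear, so I'm handing in.

```bash
python3 -c "
from station import hand_in; print(hand_in())"
```

```text
the job is handed in; nothing more can be done
None
```

All four mandrels are in the saddles in the order asked: 40 mm next to the block (saddle d), then 32 (c), 24 (b), and 16 next to the jar (a). I handed the job in at about 26 s of the 96 s allowed, with the gripper clear of everything.

- **Centring:** In the last top view, bar centres along their length are off by −0.7 mm (40), +0.2 (32), +1.8 (24) and +0.4 (16). The scene camera reads 0.7 mm or less for all four.
- **Level and height:** All four slope less than 0.5° and rest in both prongs. Their tops are within about 2 mm of the expected heights.
- **Jar:** It did not move, within 0.2 mm.
- **Forces:** The wrist force reached about 43 N while seating bar_40, the highest I saw reported. That is under the 120 N wrist limit, and the load went through the held bar into the saddle.
- **Checks that disagreed:**
  - The wrist camera's depth showed bars tilted 1.4–2.9°, even ones already resting in both prongs, so I took it as camera bias.
  - The scene camera put the bars 3–6 mm to one side because it sees only one flank, so I did not use it for sideways position.

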